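Press a dowel flush with bench locking pliers and release them

ROBOT

A 6-joint arm with a two-finger parallel gripper is mounted at the origin on the work surface. World frame = base frame: x ahead of the robot, y to its left, z up, the work surface at z = 0. Lengths are in m, angles in rad, forces in N, time in s.
With the tool pointing down it reaches from about 0.3 to 0.875 m from the base axis. Payload 6.4 kg.
Tool frame: the origin (TCP) lies at the very end of the fingers, on their centre line; the grasp point (between the pads) lies tcp_to_grasp behind it (tcp_to_grasp is the distance from the TCP to the grasp point, in m); z points along the fingers, y is the direction in which the jaws open and shut (so a half turn about z gives the same grasp; the last joint's range is limited). The gripper opens to 85 mm and grips with 20 to 120 N. Pads are 22 mm wide; open, the fingers measure 114 mm over their backs; the gripper's body (76 mm by 85 mm) begins 54 mm behind the grasp point. The pads swing forward as they close: fully open they stand 13 mm farther back than shut.
Start: joints at [-1.341, 0.181, 1.607, -0, 1.354, -0.206], TCP at [0.243, -0.521, 0.231] pointing down, gripper open.
Joint ranges: [-2.99, 2.99], [-0.89, 2.07], [0.3, 2.58], [-1.14, 4.28], [0, 2.63], [-3.12, 3.12]. Speed limits (rad/s): [2.57, 2.57, 3.01, 3.14, 3.14, 3.14].

INTERFACE

Orientations are given as a unit quaternion [w, x, y, z].
In Python, from bench import get_obs, camera, hand_in, tcp_to_grasp gives the robot as it stands.
- The arm moves only by the shell command python3 -m inch 'ROWS' [OPENING]. ROWS is JSON, a list of rows, each an object with "delta_pos": the shift along the tool's x, y, z in cm, a list of three; "rotation": the turn, a rotation vector about the tool's x, y, z in rad, a list of three. In form: [{"delta_pos": [x, y, z], "rotation": [rx, ry, rz]}, ...]. A call has 1 to 10 rows; each row shifts and turns the commanded pose from where the row before left it, along the tool's axes as they then stand; what a row does not reach is not made up. A row lasts 1/10 s, in which the tool goes at most 50 mm and 8.59 degrees, less where a joint would pass 70% of its speed; a pose out of reach is approached as far as the arm can. A call is refused whole if a number of a shift passes 5 or a number of a turn 0.15, either way. A call with a gripper value outside its range is refused whole. OPENING is the finger opening in cm, from 0 to 8.54, set as the call begins (- or left out, the last holds). The fingers move at their own pace and stop on an object; the grip force is fixed at half the most. Time passes only in rows, so rows that do not move let the fingers close. It gives the time, the measured TCP pose, the force and the opening at its end, in the units of the state.
- get_obs(): the state, without advancing time (a new reading comes with each control period).
- camera(name): name is "side" or "top"; returns a dict with "color" (400x640x3 uint8, red, green, blue), "vfov" (degrees; the focal length in pixels is half the picture's height over the tangent of half this angle, whatever the lens; pixels are square), "cx", "cy" (the principal point, pixels), "k1" (the pictures are not rectified: a ray, as slopes to the right and down, at radius r is drawn at 1 + k1 r^2 times it, then the intrinsics apply), "eye" and "orientation" of the camera in the world. Camera axes: x right, y down, z forward; pixel columns grow to the right and rows downward; lengths in m; the calibration is good to about 2 mm. A picture is of the moment at which its call begins. There is no depth.
- hand_in(): hands the job in, once; it reports no verdict.
The state is a dict: "time_s": time; "q": joint angles; "dq": joint speeds; "joint_efforts": joint torques, N m; "eef_pos": TCP position; "eef_rot": TCP orientation; "wrist_force": force on the tool from outside, world axes, zero at the start; "torque": the same for the moment, N m; "opening": opening from 0.0 (shut) to 1.0 (fully open).
Only numpy, scipy, OpenCV 4.12 (cv2) and the standard library are available. Lean on these libraries where they do the work, as an engineer would, in place of code of your own. Each camera call takes 0.05 s, during which the arm holds its last target.

TASK

Stand the guide block in the nest between the open jaws of the bench locking pliers, with its dowel pin facing the moving jaw, and push the moving handle until the pliers lock over centre by themselves, so that the pin is pressed flush. Then flick the release lever so that the pliers spring fully open, and leave the block standing in the nest. Push no harder than the mechanism needs (under 16 N), never forcing the handle or the lever against their stops, and leave the other things on the bench alone.

Things in the scene. Friction and masses are not known exactly. Their poses are not given: they have to be found in the camera images.
- pliers: locking pliers lying flat, bolted to a 114 x 272 x 10 mm base plate; origin on the bench under their head. Own y runs from handles (-y) to jaws (+y). Fixed handle (own x 20 to 38 mm, y -140 to 10) and fixed jaw (face at own x = +15 mm, top at z = 54 mm) are on the +x side; moving handle and moving jaw are on the -x side and close towards +x, level. All is below z = 66 mm
- nest (a point): centre of the nest's floor between the open jaws (top of the base plate, z = 10 mm), where the block stands. Axes as the pliers'. Open above; 4 mm of play in all along x and along y. Bounded by the fixed jaw at +x, walls at +-20 mm in y (tops flared, to 22 mm above its floor) and a 10 mm high lip at -x
- handle (a joint): moving handle, rad: 0 = open (sprung open), grows as it closes. The adjusting screw is set differently each time, so dead centre lies anywhere from 0.65 to 0.91 and the hard stop 0.03 to 0.06 beyond it. Closing on the block takes up to about 10 N at handle_grip; the effort falls away to nothing at dead centre, past it the handle snaps on to the stop and stays there when let go
- handle_grip (a point): point on the outer face of the moving handle's grip, mid-height (z = 45 mm), 82 mm from the handle's upright pivot, which lies at the point's own x, y = -14, +81 mm. Grip 85 mm long, 16 thick, z 31 to 59 mm; its free end is 33 mm further along the point's own -y. Push along the point's own +x to close
- jaw_pad (a point): centre of the face of the sprung pad on the moving jaw (14 x 18 mm, z = 45 mm); as the handle closes it travels about 22 mm towards the fixed jaw and presses the pin in and then the block against the fixed jaw
- lever (a joint): release lever, rad: 0 = at rest (sprung back), hard stop at 0.60. With the handle locked, swinging the lever to between 0.1 and 0.5 (it depends on the adjusting screw) pushes the handle back over centre and the pliers spring open by themselves. Takes about 2 to 5 N at lever_tail
- lever_tail (a point): point on the -x face of the release lever's paddle (8 mm thick, 42 mm long in y, z 31 to 59 mm), which sticks out past both handles at the pliers' -y end; push it to the pliers' +x. It swings about an upright pivot 87 mm towards +y. Own axes as the pliers' at rest. The locked handle ends about 10 mm short of the paddle and springs out to -x when released
- block_center (a point): centre of a loose upright anodised guide block, 30 x 36 x 70 mm in its own x, y, z, about 0.2 kg, standing on the bench. A steel dowel pin stands out of its -x face; in the nest this face looks to the moving jaw, so that its axes agree with the pliers'
- pin (a joint): dowel pin in the block, m: 0 = standing 7 mm proud, 0.007 = flush. A press fit: it takes about 15 N to move
- pin_tip (a point): outer end of the dowel pin, 8 mm in diameter; its axis is 30 mm above the block's foot
- shell_a: grey round connector shell, 40 mm across, 34 mm tall; a bystander, origin at its underside
- shell_b: grey round connector shell, 50 mm across, 34 mm tall; a bystander, origin at its underside
- driver: screwdriver lying on the bench, 190 mm long; a bystander, origin at its underside
- strip: flat anodised strip, 140 x 50 x 8 mm; a bystander, origin at its underside
- ring_nut: steel ring nut, 42 mm across, 10 mm thick; a bystander, origin at its underside
- carton: small cardboard carton, 110 x 80 x 55 mm; a bystander, origin at its underside
- flux: small white bottle, 44 mm across, 100 mm tall; a bystander, origin at its underside
There are look-alikes about, which are no part of the job. Of the things that look like the part that bears block_center, take the one that is nearest to the robot's base at the start.

How it is judged:
On the way, in this order (a step that is already met when the one before it is completed fails the run):
1. the block stands in the nest, the pin still proud, the pliers still open (horizontal distance between block_center and nest below 0.006 m and z of block_center in the frame of nest below 0.038 m and angle between block_center's own z axis and vertical below 0.06 rad and value of joint pin below 0.003 m and value of joint handle below 0.1 rad), for 0.2 s.
2. the pliers are locked over centre on the block and stay locked with nothing pushing the handle, the pin pressed flush (horizontal distance between block_center and nest below 0.006 m and z of block_center in the frame of nest below 0.038 m and angle between block_center's own z axis and vertical below 0.06 rad and value of joint pin above 0.006 m and value of joint handle above 0.58 rad and contact force between each of the fingers, the arm and handle below 0.5 N), for 0.3 s.
3. the release lever is swung while the handle is still locked (value of joint lever above 0.05 rad and value of joint handle above 0.58 rad).
At the end, for the whole second after the job is handed in: the block stands at rest in the nest (within 6 mm of its centre, on its floor, upright within 0.06 rad), the pin is flush within 1 mm, the handle is fully open again (below 0.08 rad) and the release lever is back at rest (below 0.05 rad) (horizontal distance between block_center and nest below 0.006 m and z of block_center in the frame of nest below 0.038 m and angle between block_center's own z axis and vertical below 0.06 rad and value of joint pin above 0.006 m and value of joint handle below 0.08 rad and value of joint lever below 0.05 rad and linear speed of block below 0.02 m/s); the robot touches nothing.
It fails at once if the handle is pushed with more than 16 N (contact force between any of the fingers, the arm and handle above 16 N).
It fails at once if the release lever is pushed with more than 16 N (contact force between any of the fingers, the arm and lever above 16 N).
It fails at once if another thing on the bench is moved by more than 30 mm (distance of any of shell_a, shell_b, driver, strip, ring_nut, carton, flux from where it was at the start of the episode above 0.03 m).
It also fails if it takes over 72 s, if anything falls off the work surface, if the arm or the gripper's body presses on something with over 40 N, if the wrist force passes 120 N, or if a joint passes its speed limit or range.

## Working session

There is one attempt and no reset: what is moved stays moved. The work goes in short steps, Python scripts to look and compute and a shell command to move; the robot and the scene stay as the last step left them, time stands still between calls to the robot, and variables do not carry over. Pictures are saved under pics/ and viewed, and the job is handed in when it is done.

```bash
ls; mkdir -p pics
cat > h.py <<'E'
import numpy as np, cv2, json
from scipy.spatial.transform import Rotation as R
from bench import get_obs, camera, tcp_to_grasp
def grab(name,tag):
    c=camera(name); cv2.imwrite(f'pics/{tag}.png',c['color'][:,:,::-1]); 
    np.save(f'pics/{tag}.npy',c,allow_pickle=True); return c
def load(tag): return np.load(f'pics/{tag}.npy',allow_pickle=True).item()
def K(c):
    f=200/np.tan(np.radians(c['vfov'])/2); return np.array([[f,0,c['cx']],[0,f,c['cy']],[0,0,1]])
def rot(c):
    w,x,y,z=c['orientation']; return R.from_quat([x,y,z,w]).as_matrix()
def ray(c,uv):
    uv=np.array(uv,float).reshape(-1,1,2)
    n=cv2.undistortPoints(uv,K(c),np.array([c['k1'],0,0,0.])).reshape(-1,2)
    return np.c_[n,np.ones(len(n))]@rot(c).T
def onz(c,uv,z):
    d=ray(c,uv); e=np.array(c['eye']); return e+d*((z-e[2])/d[:,2])[:,None]
def proj(c,P):
    P=(np.array(P,float).reshape(-1,3)-c['eye'])@rot(c)
    r=cv2.projectPoints(P,np.zeros(3),np.zeros(3),K(c),np.array([c['k1'],0,0,0.]))[0]
    return r.reshape(-1,2)
def crop(tag,x0,y0,x1,y1,s,out):
    im=cv2.imread(f'pics/{tag}.png')[y0:y1,x0:x1]
    im=cv2.resize(im,None,fx=s,fy=s,interpolation=cv2.INTER_CUBIC); cv2.imwrite(f'pics/{out}.png',im)
E
python3 - <<'E'
from h import *
for n in('top','side'):
    c=grab(n,n+'0'); print(n,c['vfov'],c['cx'],c['cy'],c['k1'],c['eye'],rot(c).round(3).tolist())
print(tcp_to_grasp, get_obs())
E
```

```text
pics
top 47.82707649037033 316.80588995565 196.59142789238592 0.010749724309623608 [0.4038915  0.03733742 1.44745027] [[-0.008, -0.991, 0.136], [-1.0, 0.008, 0.002], [-0.003, -0.136, -0.991]]
side 49.46651338991705 317.05696961059004 200.3041597502723 -0.06269719137246509 [0.10534042 0.86442545 0.64163052] [[-0.848, -0.286, 0.446], [-0.53, 0.444, -0.723], [0.009, -0.849, -0.528]]
0.0187 {'time_s': 0.1, 'q': array([-1.34131771e+00,  1.81492725e-01,  1.60789681e+00, -1.98753413e-05,
        1.35378682e+00, -2.06290378e-01]), 'dq': array([ 1.19383136e-05, -4.88094474e-04, -2.34126124e-03, -7.64977667e-04,
       -1.09150035e-03,  3.50402452e-04]), 'joint_efforts': array([ 3.08738536e-04, -4.45875478e+01, -3.52240241e+01, -3.51067802e-04,
        4.08230422e-03, -2.87581543e-05]), 'eef_pos': array([ 0.24261321, -0.52076935,  0.23046504]), 'eef_rot': array([-7.91682404e-04,  9.76356160e-01,  2.16166654e-01, -1.88828179e-05]), 'wrist_force': array([-0.41725584, -0.03441702, -0.10180934]), 'torque': array([-0.03086436,  0.0223888 ,  0.02399499]), 'opening': 0.9995520678246512}
```

View pics/top0.png

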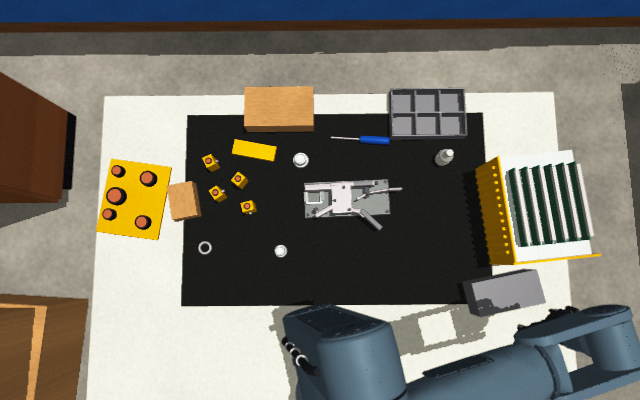

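View pics/side0.png

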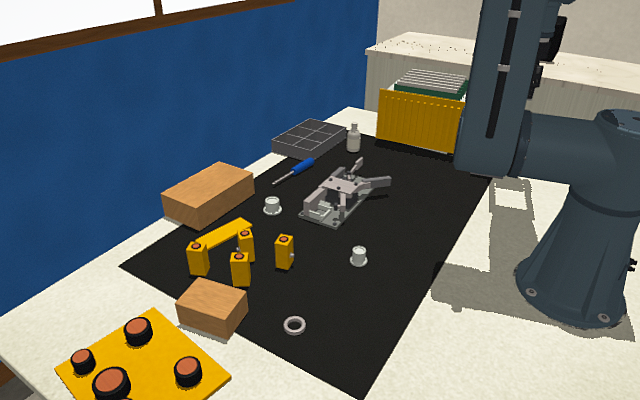

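Top view: pliers are around (347,198), jaws to the left. There are four yellow blocks, at (210,161), (217,193), (239,180) and (248,207). The last is lowest in the picture, so nearest the base. I'll enlarge to confirm.

Run:
```python
from h import *
crop('top0',190,140,270,220,7,'tb'); crop('top0',295,165,415,245,6.5,'tp')
crop('side0',180,220,310,300,6,'sb'); crop('side0',290,150,400,235,7,'sp')
c=load('top0')
for p in [(210,161),(217,193),(239,180),(248,207)]:
    q=onz(c,p,.07)[0]; print(p,q,np.hypot(*q[:2]))
```

```text
(210, 161) [0.70790968 0.37194282 0.07      ] 0.7996734187246394
(217, 193) [0.60693421 0.34789206 0.07      ] 0.6995698801839421
(239, 180) [0.64710292 0.28064767 0.07      ] 0.7053405628705797
(248, 207) [0.56267557 0.25165803 0.07      ] 0.6163891339757087
```

View pics/tb.png

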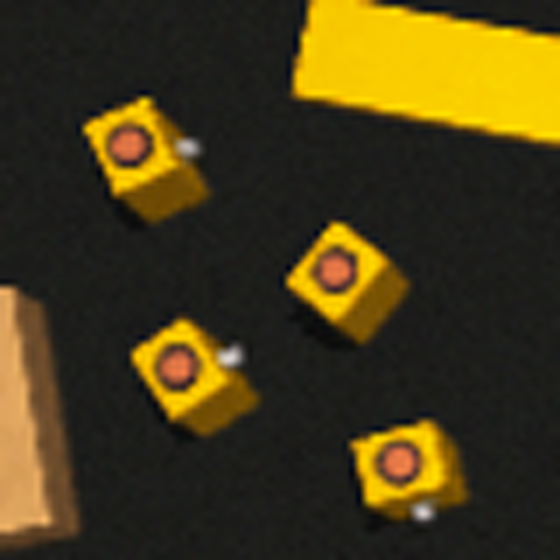

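View pics/tp.png

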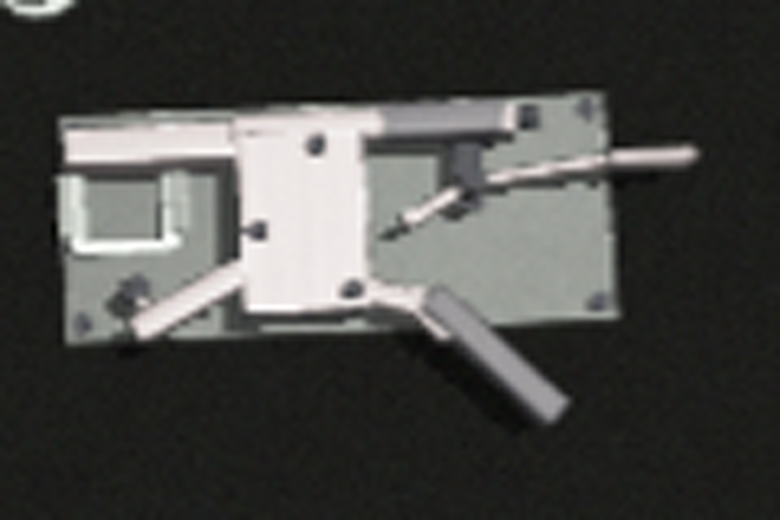

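View pics/sb.png

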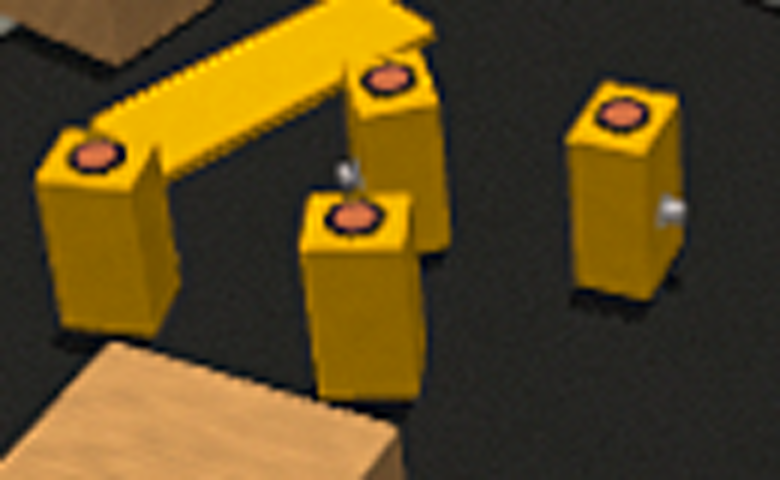

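View pics/sp.png

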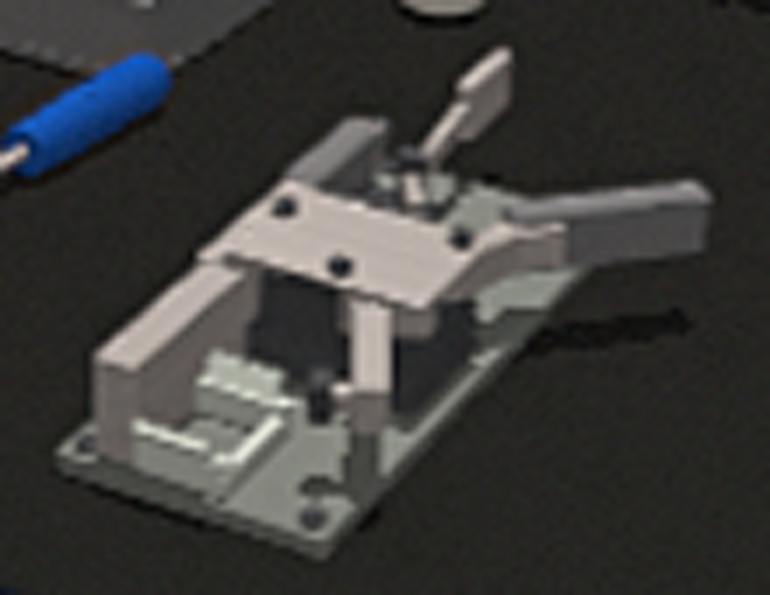

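The block at top (248,207) is confirmed as the nearest: 0.62 m from the base against 0.70 m and more for the others. Its pin shows and faces the robot, to -x. The pliers' own x is roughly world +x and own y roughly world +y. Next I'll measure closely with bigger crops.

Run:
```python
from h import *
def g(tag,x0,y0,x1,y1,s,out):
    crop(tag,x0,y0,x1,y1,s,out)
    im=cv2.imread(f'pics/{out}.png')
    for u in range(x0,x1):
        if u%5==0:
            X=int((u+.5-x0)*s); cv2.line(im,(X,0),(X,6),(0,255,0),1); cv2.putText(im,str(u),(X-10,18),0,.35,(0,255,0),1)
    for v in range(y0,y1):
        if v%5==0:
            Y=int((v+.5-y0)*s); cv2.line(im,(0,Y),(6,Y),(0,255,0),1); cv2.putText(im,str(v),(8,Y+4),0,.35,(0,255,0),1)
    cv2.imwrite(f'pics/{out}.png',im)
g('top0',300,172,345,222,12,'n1'); g('top0',235,195,262,220,22,'n2'); g('side0',295,180,345,232,11,'n3'); g('side0',265,225,305,280,11,'n4')
```

```text
(no output)
```

View pics/n1.png

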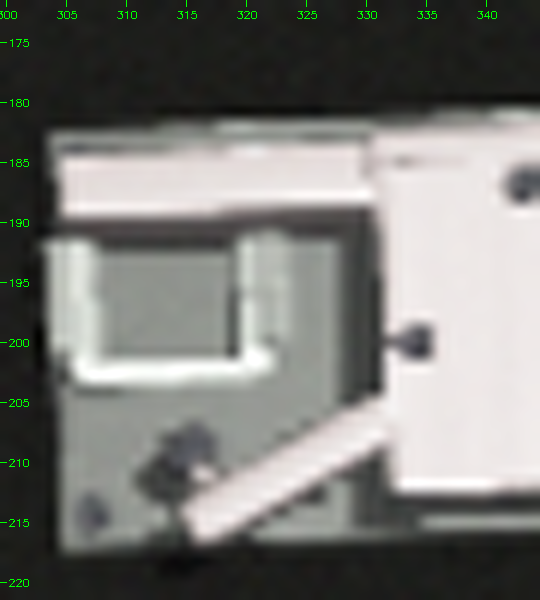

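View pics/n2.png

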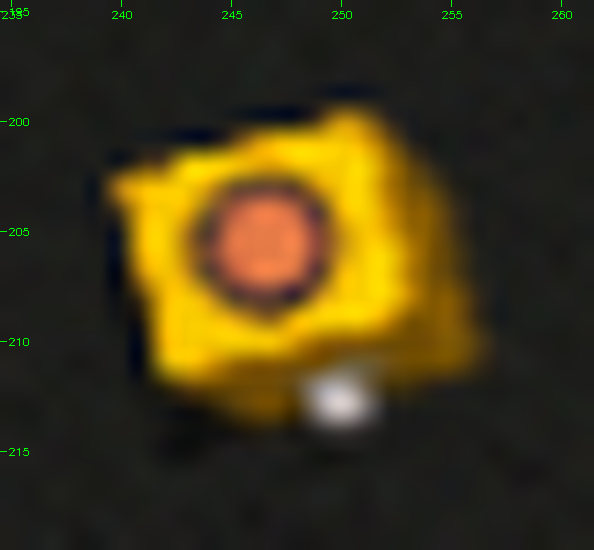

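View pics/n3.png

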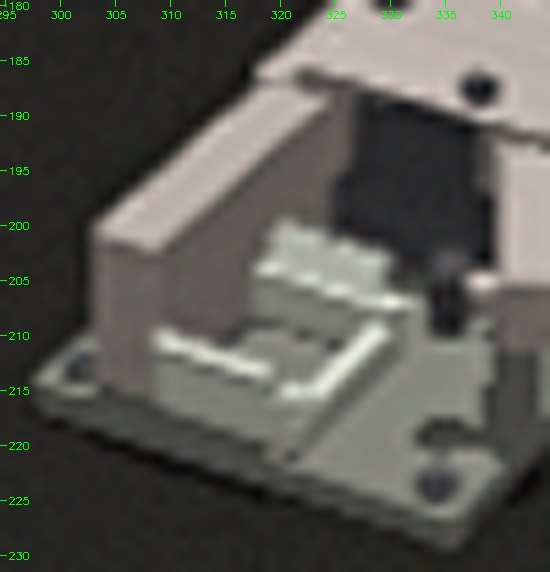

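View pics/n4.png

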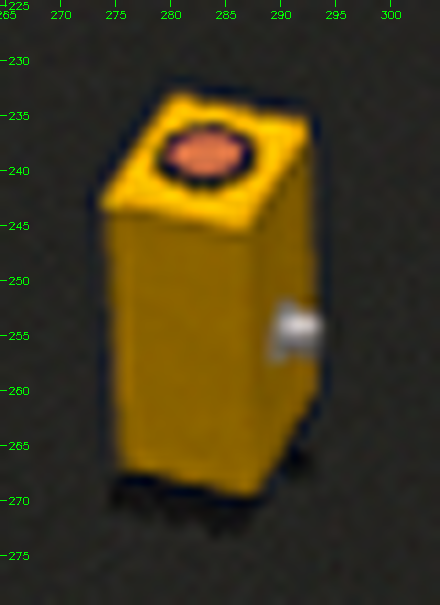

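```bash
cat > fit.py <<'E'
from h import *
from scipy.optimize import least_squares
def pose(p): 
    return R.from_euler('z',p[2]).as_matrix(), np.array([p[0],p[1],0])
def fit(obs,p0):
    def f(p):
        M,t=pose(p); r=[]
        for c,P,uv in obs: r.append((proj(c,np.array(P)@M.T+t)-np.array(uv)).ravel())
        return np.concatenate(r)
    s=least_squares(f,p0,loss='soft_l1'); return s.x,f(s.x).reshape(-1,2)
T=load('top0');S=load('side0')
if __name__=='__main__':
    a,b,h=.015,.018,.07
    Pt=[(a,b,h),(a,-b,h),(-a,-b,h),(-a,b,h)]; Ut=[(239.3,203),(250.3,199.5),(252.7,208.9),(242,211.6)]
    Ps=[(-a,b,h),(a,b,h),(a,-b,h),(-a,-b,h),(a,b,0),(-a,b,0),(-a,-b,0)]
    Us=[(287,245.2),(274,243),(280.5,233),(292.5,235.5),(275.5,267.5),(287.5,269.5),(293.5,260)]
    for o in ([(T,Pt,Ut)],[(S,Ps,Us)],[(T,Pt,Ut),(S,Ps,Us)]):
        x,r=fit(o,[.56,.25,.3]); print('block',x.round(4),np.abs(r).max().round(2))
    print(r.round(1).tolist())
    a,b=.057,.136;z=.01
    Pt=[(a,b,z),(a,-b,z),(-a,-b,z),(-a,b,z)]; Ut=[(303.3,182.5),(388,179.1),(390.3,213.9),(304.8,217.2)]
    x,r=fit([(T,Pt,Ut)],[.57,-.05,0]); print('plate',x.round(4),r.round(1).tolist())
    M,t=pose(x)
    def own(c,uv,z): return ((onz(c,uv,z)-t)@M)[:,:2].round(4).tolist()
    print('jaw inner top',own(T,[(305,189.3),(330,188.2)],.054))
    print('walls top z32',own(T,[(303.5,195),(307.7,195),(319.4,195),(323.5,195)],.032))
    print('lip z20',own(T,[(313,201.2),(313,203)],.02))
    # side
    Ps=[(-a,b,z),(a,b,z)]; Us=[(335.5,227),(298,214)]
    print('plate in side',proj(S,np.array(Ps)@M.T+t).round(1).tolist(),Us)
    print('side: jaw top inner near',own(S,[(308.8,202)],.054),'wall near top',own(S,[(309,210),(319,213.5)],.032),'far',own(S,[(320,200),(330,203)],.032))
E
python3 fit.py
```

```text
block [0.5666 0.2576 0.2792] 0.46
block [0.5651 0.257  0.2561] 0.55
block [0.5655 0.2571 0.2668] 0.77
[[0.1, 0.0], [0.4, 0.4], [0.4, 0.3], [-0.2, 0.8], [-0.1, -0.2], [-0.2, -0.5], [-0.7, 0.0], [0.0, -0.0], [-0.3, -0.2], [0.3, 0.5], [-0.3, 0.1]]
plate [ 0.5959 -0.0557  0.0324] [[0.4, -0.2], [-0.2, -0.2], [-0.3, 0.1], [0.2, 0.2]]
jaw inner top [[0.0271, 0.1316], [0.0275, 0.0533]]
walls top z32 [[0.0125, 0.1375], [0.0119, 0.1242], [0.0104, 0.0871], [0.0099, 0.0742]]
lip z20 [[-0.007, 0.1083], [-0.0128, 0.1085]]
plate in side [[335.6, 226.0], [297.3, 213.1]] [(335.5, 227), (298, 214)]
side: jaw top inner near [[0.0234, 0.1333]] wall near top [[0.0211, 0.1361], [-0.009, 0.137]] far [[0.0211, 0.0794], [-0.009, 0.0788]]
```

Both fits hold. The block is at (0.5655, 0.2571) with yaw 0.267, residuals under 0.8 px. The plate is at (0.596, -0.056) with yaw 0.032. The nest is about plate-own (10, 106) mm, and its 34 mm slot between jaw and lip is as it should be. I'll move over the block with the jaws along its y.

```bash
cat > d.py <<'E'
from h import *
import sys
# python3 d.py x y z toolx_yaw : prints the tool-frame shift (cm) & turn still to go
x,y,z,w=map(float,sys.argv[1:5])
o=get_obs(); q=o['eef_rot']; M=R.from_quat([q[1],q[2],q[3],q[0]]).as_matrix()
yaw=np.arctan2(M[1,0],M[0,0]); d=np.array([x,y,z])-o['eef_pos']
Mt=R.from_euler('z',w).as_matrix()@np.diag([1,-1,-1.])
print('t',o['time_s'],'pos',o['eef_pos'].round(4),'yaw',yaw.round(4),'tilt',np.degrees(np.arccos(-M[2,2])).round(2))
print('shift cm now-axes',(M.T@d*100).round(2),'after-turn axes',(Mt.T@d*100).round(2),'turn',R.from_matrix(M.T@Mt).as_rotvec().round(3),'F',o['wrist_force'].round(1),'op',round(o['opening'],3))
E
python3 -m inch '[{"delta_pos":[0,0,0],"rotation":[0,0,0.15]},{"delta_pos":[0,0,0],"rotation":[0,0,0.019]},{"delta_pos":[3.04,-3.91,0],"rotation":[0,0,0]},{"delta_pos":[3.04,-3.91,0],"rotation":[0,0,0]},{"delta_pos":[3.04,-3.91,0],"rotation":[0,0,0]},{"delta_pos":[3.04,-3.91,0],"rotation":[0,0,0]},{"delta_pos":[3.04,-3.91,0],"rotation":[0,0,0]},{"delta_pos":[3.04,-3.91,0],"rotation":[0,0,0]},{"delta_pos":[3.04,-3.91,0],"rotation":[0,0,0]},{"delta_pos":[3.04,-3.91,0],"rotation":[0,0,0]}]' 6
python3 d.py .5655 .2571 .15 .267
```

```text
time_s: 1.1
eef_pos: [0.3951, -0.1535, 0.2314]
eef_rot: [0.0, 0.991, 0.134, 0.0]
wrist_force: [1.2, -0.6, 0.5]
opening: 0.703
t 1.1 pos [ 0.3951 -0.1535  0.2314] yaw 0.2695 tilt 0.04
shift cm now-axes [ 27.35 -35.05   8.14] after-turn axes [ 27.27 -35.11   8.14] turn [ 0.    -0.     0.003] F [ 1.2 -0.6  0.5] op 0.703
```

```bash
python3 -m inch '[{"delta_pos":[3.04,-3.9,0.5],"rotation":[0,0,0]},{"delta_pos":[3.04,-3.9,0.5],"rotation":[0,0,0]},{"delta_pos":[3.04,-3.9,0.5],"rotation":[0,0,0]},{"delta_pos":[3.04,-3.9,0.5],"rotation":[0,0,0]},{"delta_pos":[3.04,-3.9,0.5],"rotation":[0,0,0]},{"delta_pos":[3.04,-3.9,0.5],"rotation":[0,0,0]},{"delta_pos":[3.04,-3.9,0.5],"rotation":[0,0,0]},{"delta_pos":[3.04,-3.9,0.5],"rotation":[0,0,0]},{"delta_pos":[0,0,0],"rotation":[0,0,0]},{"delta_pos":[0,0,0],"rotation":[0,0,0]}]'
python3 d.py .5655 .2571 .15 .267
```

```text
time_s: 2.1
eef_pos: [0.5466, 0.2106, 0.1902]
eef_rot: [0.0, 0.991, 0.135, -0.001]
wrist_force: [-0.2, -0.0, 0.4]
opening: 0.7
t 2.1 pos [0.5466 0.2106 0.1902] yaw 0.2715 tilt 0.12
shift cm now-axes [ 3.07 -3.98  4.02] after-turn axes [ 3.05 -3.99  4.02] turn [0.    0.002 0.004] F [-0.2 -0.   0.4] op 0.7
```

```bash
python3 -m inch '[{"delta_pos":[1.53,-2.0,1.0],"rotation":[0,0,0]},{"delta_pos":[1.53,-2.0,1.0],"rotation":[0,0,0.004]},{"delta_pos":[0,0,2],"rotation":[0,0,0]},{"delta_pos":[0,0,0],"rotation":[0,0,0]},{"delta_pos":[0,0,0],"rotation":[0,0,0]}]'
python3 - <<'E'
from h import *
grab('top','top1');grab('side','side1')
crop('top1',200,160,300,260,5,'a'); crop('side1',230,180,340,290,5,'b')
a=cv2.imread('pics/a.png');b=cv2.imread('pics/b.png');b=cv2.resize(b,None,fx=500/550,fy=500/550);cv2.imwrite('pics/ab1.png',cv2.resize(np.hstack([a,b]),(800,400)))
E
python3 d.py .5655 .2571 .033 .267
```

```text
time_s: 2.6
eef_pos: [0.5658, 0.2549, 0.1514]
eef_rot: [0.0, 0.991, 0.131, -0.001]
wrist_force: [0.4, -0.4, -0.0]
opening: 0.702
t 2.7 pos [0.5668 0.2554 0.1527] yaw 0.2619 tilt 0.09
shift cm now-axes [-0.1  -0.2  11.97] after-turn axes [-0.08 -0.2  11.97] turn [ 0.    -0.002 -0.005] F [-0.7 -0.3  0.4] op 0.704
```

View pics/ab1.png

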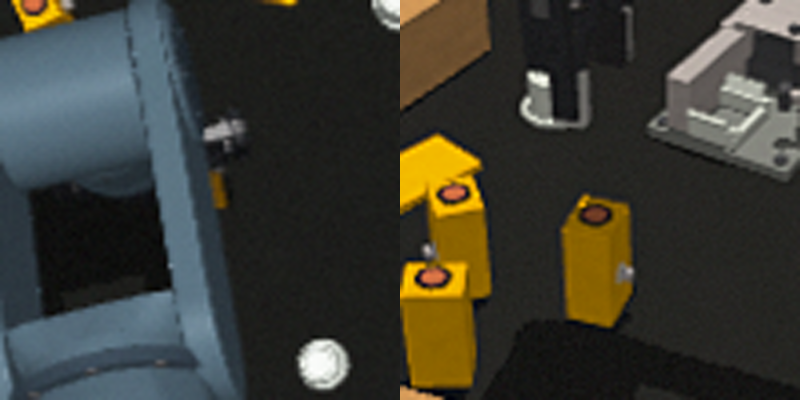

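The side view shows the block free under the raised gripper; the top view is hidden by the arm. I'll descend.

```bash
python3 -m inch '[{"delta_pos":[-0.05,-0.1,2],"rotation":[0,0,0]},{"delta_pos":[0,0,3],"rotation":[0,0,0]},{"delta_pos":[0,0,3],"rotation":[0,0,0]},{"delta_pos":[0,0,2.5],"rotation":[0,0,0]},{"delta_pos":[0,0,1.5],"rotation":[0,0,0]},{"delta_pos":[0,0,0],"rotation":[0,0,0]},{"delta_pos":[0,0,0],"rotation":[0,0,0]}]'
python3 d.py .5655 .2571 .033 .267
python3 -m inch '[{"delta_pos":[0,0,0],"rotation":[0,0,0]},{"delta_pos":[0,0,0],"rotation":[0,0,0]},{"delta_pos":[0,0,0],"rotation":[0,0,0]},{"delta_pos":[0,0,0],"rotation":[0,0,0]},{"delta_pos":[0,0,0],"rotation":[0,0,0]},{"delta_pos":[0,0,0],"rotation":[0,0,0]},{"delta_pos":[0,0,0],"rotation":[0,0,0]},{"delta_pos":[0,0,0],"rotation":[0,0,0]},{"delta_pos":[0,0,0],"rotation":[0,0,0]}]' 2
python3 - <<'E'
from h import *
grab('side','side2')
crop('side2',230,180,340,290,6,'ab2')
E
python3 d.py .5655 .2571 .033 .267
```

```text
time_s: 3.4
eef_pos: [0.5664, 0.2571, 0.0325]
eef_rot: [-0.0, 0.991, 0.131, 0.001]
wrist_force: [0.7, -0.6, 1.0]
opening: 0.703
t 3.4 pos [0.5664 0.2571 0.0325] yaw 0.2626 tilt 0.09
shift cm now-axes [-0.08 -0.02 -0.05] after-turn axes [-0.08 -0.02 -0.05] turn [ 0.    -0.002 -0.004] F [ 0.7 -0.6  1. ] op 0.703
time_s: 4.3
eef_pos: [0.5669, 0.2575, 0.0333]
eef_rot: [-0.0, 0.991, 0.131, 0.002]
wrist_force: [-0.1, -0.9, 6.2]
opening: 0.416
t 4.35 pos [0.5669 0.2575 0.0333] yaw 0.2629 tilt 0.19
shift cm now-axes [-0.15 -0.    0.03] after-turn axes [-0.15 -0.    0.03] turn [ 0.    -0.003 -0.004] F [-1.5 -0.7  7.3] op 0.412
```

View pics/ab2.png

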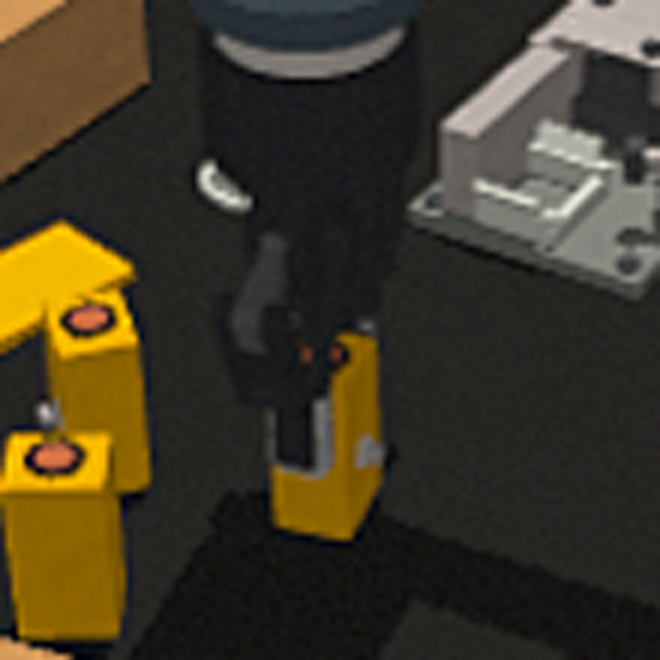

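The block is gripped: opening 35.4 mm for its 36, pin (365,450 in the crop) at 30 mm and free. I'll lift, turn and carry it over the nest.

```bash
python3 -m inch '[{"delta_pos":[0,0,-1],"rotation":[0,0,0]},{"delta_pos":[0,0,-3],"rotation":[0,0,0]},{"delta_pos":[0,0,-3],"rotation":[0,0,0]},{"delta_pos":[0,0,-2],"rotation":[0,0,0.06]},{"delta_pos":[0,0,-1],"rotation":[0,0,0.06]},{"delta_pos":[0,0,0],"rotation":[0,0,0.06]},{"delta_pos":[0,0,0],"rotation":[0,0,0.05]}]'
python3 -m inch '[{"delta_pos":[0.4,2,0],"rotation":[0,0,0]},{"delta_pos":[0.5,3.8,0],"rotation":[0,0,0]},{"delta_pos":[0.5,3.8,0],"rotation":[0,0,0]},{"delta_pos":[0.5,3.8,0],"rotation":[0,0,0]},{"delta_pos":[0.5,3.8,0],"rotation":[0,0,0]},{"delta_pos":[0.4,2.5,0],"rotation":[0,0,0]},{"delta_pos":[0,1,0],"rotation":[0,0,0]},{"delta_pos":[0,0,0],"rotation":[0,0,0]},{"delta_pos":[0,0,0],"rotation":[0,0,0]},{"delta_pos":[0,0,0],"rotation":[0,0,0]}]'
python3 d.py .602 .051 .1 .0324
python3 - <<'E'
from h import *
grab('side','side3');crop('side3',270,130,370,240,5.4,'s3')
grab('top','top3');crop('top3',270,150,370,240,5.4,'t3')
E
python3 d.py .602 .051 .1 .0324
```

```text
time_s: 5.05
eef_pos: [0.5654, 0.2573, 0.1324]
eef_rot: [-0.0, 1.0, 0.015, 0.0]
wrist_force: [0.5, 1.3, -1.8]
opening: 0.413
time_s: 6.05
eef_pos: [0.5998, 0.0527, 0.1313]
eef_rot: [-0.0, 1.0, 0.017, -0.0]
wrist_force: [0.1, 0.8, -1.3]
opening: 0.413
t 6.05 pos [0.5998 0.0527 0.1313] yaw 0.0344 tilt 0.03
shift cm now-axes [0.21 0.18 3.13] after-turn axes [0.21 0.18 3.13] turn [-0.     0.     0.002] F [ 0.1  0.8 -1.3] op 0.413
t 6.15 pos [0.6    0.0526 0.1313] yaw 0.0346 tilt 0.02
shift cm now-axes [0.2  0.16 3.13] after-turn axes [0.2  0.16 3.13] turn [-0.     0.     0.002] F [-0.2  0.9 -1.7] op 0.414
```

View pics/s3.png

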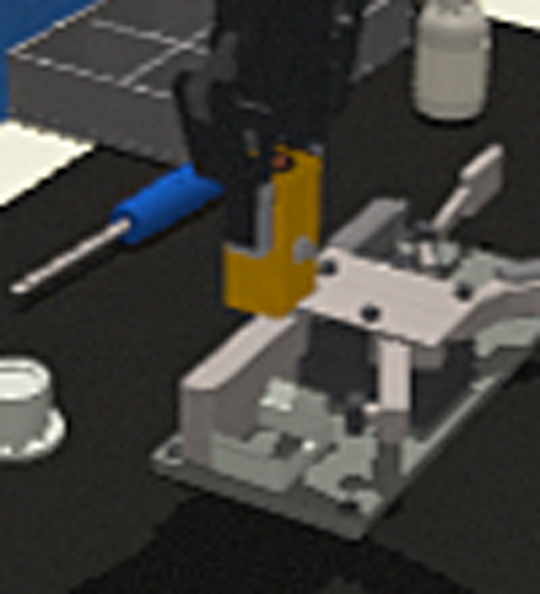

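View pics/t3.png

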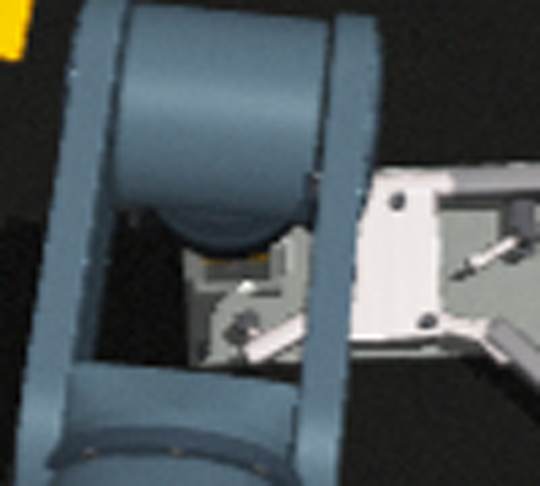

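Run:
```python
from h import *
from fit import pose
c=load('side3')
M,t=pose([.600,.0526,.0345]); a,b=.015,.018
print(proj(c,np.array([(-a,b,.098),(a,b,.098),(-a,-b,.098)])@M.T+t).round(1).tolist(),'obs 320.9,188.2 311.3,185.7')
# overlay predicted pliers features on side0: nest hypotheses
M,t=pose([.5959,-.0557,.0324]); S=load('side0')
def seg(dy,dx,im,s,x0,y0):
    nx,ny=.010+dx,.1058+dy
    L=[[(nx+.017,ny+.0275,.054),(nx+.017,ny-.05,.054)],[(nx+.017,ny+.0275,.054),(nx+.017,ny+.0275,.01)],
       [(nx+.017,ny+.02,.01),(nx-.017,ny+.02,.01),(nx-.017,ny-.02,.01),(nx+.017,ny-.02,.01)],[(nx-.017,ny+.02,.02),(nx-.017,ny-.02,.02)]]
    for l in L:
        p=proj(S,np.array(l)@M.T+t); p=((p+.5-[x0,y0])*s).astype(int)
        cv2.polylines(im,[p.reshape(-1,1,2)],False,(0,0,255),1)
ims=[]
for dx,dy in((0,0),(0,.002)):
    crop('side0',295,180,345,232,11,'o'); im=cv2.imread('pics/o.png'); seg(dy,dx,im,11,295,180); ims.append(im[:,:400])
cv2.imwrite('pics/ov.png',np.hstack(ims))
```

```text
[[321.0, 189.0], [310.5, 185.9], [328.0, 182.8]] obs 320.9,188.2 311.3,185.7
```

View pics/ov.png

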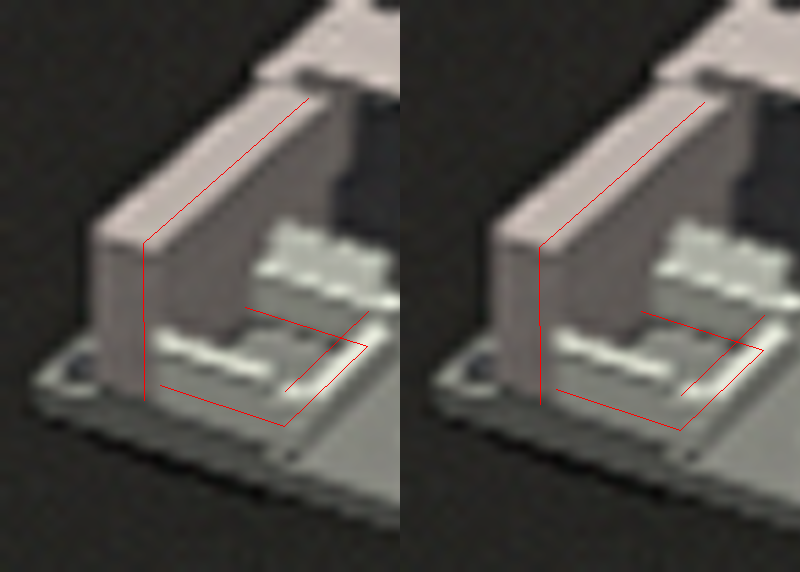

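The side camera agrees with the robot on the held block to under 1 px. The two cameras differ by about 3 mm in x on the jaw face, though. I'll settle it by touch: lower on the safe side, foot at 46 mm (below the jaw's top, above the walls), then feel +x for the fixed jaw.

```bash
python3 -m inch '[{"delta_pos":[-0.4,0.13,1],"rotation":[0,0,0.002]},{"delta_pos":[0,0,2],"rotation":[0,0,0]},{"delta_pos":[0,0,1.5],"rotation":[0,0,0]},{"delta_pos":[0,0,0.7],"rotation":[0,0,0]},{"delta_pos":[0,0,0],"rotation":[0,0,0]},{"delta_pos":[0,0,0],"rotation":[0,0,0]}]'
python3 d.py .596 .0513 .079 .0324
python3 - <<'E'
from h import *
grab('side','side4');crop('side4',280,140,350,235,6.2,'s4')
E
```

```text
time_s: 6.75
eef_pos: [0.5965, 0.0498, 0.0795]
eef_rot: [0.0, 1.0, 0.015, 0.0]
wrist_force: [0.2, 0.0, -1.4]
opening: 0.418
t 6.75 pos [0.5965 0.0498 0.0795] yaw 0.0308 tilt 0.01
shift cm now-axes [-0.05 -0.16  0.05] after-turn axes [-0.05 -0.16  0.05] turn [ 0.    -0.    -0.002] F [ 0.2  0.  -1.4] op 0.418
```

View pics/s4.png

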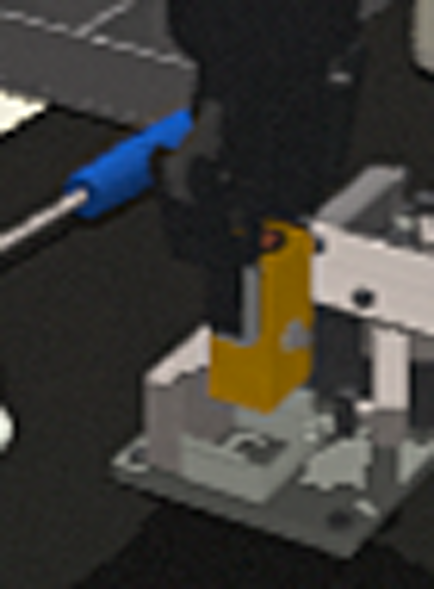

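```bash
python3 -m inch '[{"delta_pos":[0.2,-0.1,0],"rotation":[0,0,0]},{"delta_pos":[0,0,0],"rotation":[0,0,0]},{"delta_pos":[0,0,0],"rotation":[0,0,0]}]'
for i in 1 ; do python3 -m inch '[{"delta_pos":[0.1,0,0],"rotation":[0,0,0]},{"delta_pos":[0,0,0],"rotation":[0,0,0]},{"delta_pos":[0,0,0],"rotation":[0,0,0]}]'; done
python3 -m inch '[{"delta_pos":[0.1,0,0],"rotation":[0,0,0]},{"delta_pos":[0,0,0],"rotation":[0,0,0]},{"delta_pos":[0,0,0],"rotation":[0,0,0]}]'
```

```text
time_s: 7.1
eef_pos: [0.5986, 0.0508, 0.0798]
eef_rot: [0.0, 1.0, 0.015, 0.0]
wrist_force: [0.5, 0.0, -0.8]
opening: 0.413
time_s: 7.4
eef_pos: [0.5993, 0.0508, 0.0793]
eef_rot: [0.0, 1.0, 0.015, 0.0]
wrist_force: [-0.5, -0.2, -1.2]
opening: 0.411
time_s: 7.7
eef_pos: [0.6003, 0.0509, 0.0793]
eef_rot: [0.0, 1.0, 0.015, 0.0]
wrist_force: [0.9, 0.8, -1.8]
opening: 0.412
```

```bash
python3 -m inch '[{"delta_pos":[0.1,0,0],"rotation":[0,0,0]},{"delta_pos":[0,0,0],"rotation":[0,0,0]},{"delta_pos":[0,0,0],"rotation":[0,0,0]}]'
python3 -m inch '[{"delta_pos":[0.1,0,0],"rotation":[0,0,0]},{"delta_pos":[0,0,0],"rotation":[0,0,0]},{"delta_pos":[0,0,0],"rotation":[0,0,0]}]'
python3 -m inch '[{"delta_pos":[0.1,0,0],"rotation":[0,0,0]},{"delta_pos":[0,0,0],"rotation":[0,0,0]},{"delta_pos":[0,0,0],"rotation":[0,0,0]}]'
```

```text
time_s: 8.0
eef_pos: [0.6013, 0.0509, 0.0793]
eef_rot: [-0.0, 1.0, 0.015, 0.0]
wrist_force: [-1.3, 0.4, -2.4]
opening: 0.419
time_s: 8.3
eef_pos: [0.6023, 0.0509, 0.0793]
eef_rot: [0.0, 1.0, 0.015, -0.0]
wrist_force: [0.3, 0.3, -1.1]
opening: 0.414
time_s: 8.6
eef_pos: [0.6028, 0.051, 0.0791]
eef_rot: [-0.0, 1.0, 0.015, -0.001]
wrist_force: [-2.8, -0.0, 0.1]
opening: 0.417
```

```bash
python3 -m inch '[{"delta_pos":[0.1,0,0],"rotation":[0,0,0]},{"delta_pos":[0,0,0],"rotation":[0,0,0]},{"delta_pos":[0,0,0],"rotation":[0,0,0]}]'
python3 d.py .6 .051 .046 .0324
```

```text
time_s: 8.9
eef_pos: [0.6029, 0.051, 0.0789]
eef_rot: [-0.0, 1.0, 0.016, -0.002]
wrist_force: [-5.7, -0.4, 2.0]
opening: 0.414
t 8.9 pos [0.6029 0.051  0.0789] yaw 0.0311 tilt 0.18
shift cm now-axes [-0.28 -0.01  3.29] after-turn axes [-0.29 -0.01  3.29] turn [-0.     0.003 -0.001] F [-5.7 -0.4  2. ] op 0.414
```

Contact is felt at TCP x ≈ 0.6027, so the centre is 2 mm back, at about 0.6007. That agrees with the top camera on x. I'll back off and lower, watching the force.

```bash
python3 -m inch '[{"delta_pos":[-0.33,0,0],"rotation":[0,0,0]},{"delta_pos":[0,0,0],"rotation":[0,0,0]},{"delta_pos":[0,0,0.7],"rotation":[0,0,0]},{"delta_pos":[0,0,0.5],"rotation":[0,0,0]},{"delta_pos":[0,0,0],"rotation":[0,0,0]}]'
python3 -m inch '[{"delta_pos":[0,0,0.3],"rotation":[0,0,0]},{"delta_pos":[0,0,0],"rotation":[0,0,0]},{"delta_pos":[0,0,0],"rotation":[0,0,0]}]'
python3 -m inch '[{"delta_pos":[0,0,0.3],"rotation":[0,0,0]},{"delta_pos":[0,0,0],"rotation":[0,0,0]},{"delta_pos":[0,0,0],"rotation":[0,0,0]}]'
python3 d.py .6 .051 .046 .0324
```

```text
time_s: 9.4
eef_pos: [0.6002, 0.051, 0.066]
eef_rot: [-0.0, 1.0, 0.015, -0.001]
wrist_force: [0.2, -0.1, -1.9]
opening: 0.418
time_s: 9.7
eef_pos: [0.601, 0.0509, 0.0643]
eef_rot: [-0.0, 1.0, 0.015, 0.0]
wrist_force: [-0.4, -0.0, -2.6]
opening: 0.417
time_s: 10.0
eef_pos: [0.6009, 0.0509, 0.0612]
eef_rot: [-0.0, 1.0, 0.015, -0.0]
wrist_force: [0.7, 0.0, -1.3]
opening: 0.416
t 10.0 pos [0.6009 0.0509 0.0612] yaw 0.0308 tilt 0.01
shift cm now-axes [-0.08 -0.01  1.52] after-turn axes [-0.09 -0.01  1.52] turn [-0.     0.    -0.002] F [ 0.7  0.  -1.3] op 0.416
```

```bash
python3 -m inch '[{"delta_pos":[0,0,0.4],"rotation":[0,0,0]},{"delta_pos":[0,0,0],"rotation":[0,0,0]},{"delta_pos":[0,0,0],"rotation":[0,0,0]}]'
python3 -m inch '[{"delta_pos":[0,0,0.4],"rotation":[0,0,0]},{"delta_pos":[0,0,0],"rotation":[0,0,0]},{"delta_pos":[0,0,0],"rotation":[0,0,0]}]'
python3 -m inch '[{"delta_pos":[0,0,0.4],"rotation":[0,0,0]},{"delta_pos":[0,0,0],"rotation":[0,0,0]},{"delta_pos":[0,0,0],"rotation":[0,0,0]}]'
python3 -m inch '[{"delta_pos":[0,0,0.3],"rotation":[0,0,0]},{"delta_pos":[0,0,0],"rotation":[0,0,0]},{"delta_pos":[0,0,0],"rotation":[0,0,0]}]'
python3 -m inch '[{"delta_pos":[0,0,0.2],"rotation":[0,0,0]},{"delta_pos":[0,0,0],"rotation":[0,0,0]},{"delta_pos":[0,0,0],"rotation":[0,0,0]}]'
python3 d.py .6 .051 .0433 .0324
```

```text
time_s: 10.3
eef_pos: [0.6007, 0.0509, 0.0571]
eef_rot: [-0.0, 1.0, 0.015, -0.0]
wrist_force: [-0.2, -0.2, -1.3]
opening: 0.416
time_s: 10.6
eef_pos: [0.6007, 0.0509, 0.053]
eef_rot: [-0.0, 1.0, 0.015, -0.0]
wrist_force: [0.3, 0.1, -1.7]
opening: 0.412
time_s: 10.9
eef_pos: [0.6008, 0.0509, 0.0491]
eef_rot: [-0.0, 1.0, 0.015, -0.0]
wrist_force: [0.0, -0.3, -1.5]
opening: 0.415
time_s: 11.2
eef_pos: [0.6008, 0.0509, 0.0462]
eef_rot: [-0.0, 1.0, 0.015, -0.0]
wrist_force: [-1.2, -1.0, -2.1]
opening: 0.413
time_s: 11.5
eef_pos: [0.6009, 0.0509, 0.0442]
eef_rot: [-0.0, 1.0, 0.015, -0.0]
wrist_force: [0.8, -0.1, -1.9]
opening: 0.414
t 11.5 pos [0.6009 0.0509 0.0442] yaw 0.0308 tilt 0.01
shift cm now-axes [-0.09 -0.01  0.09] after-turn axes [-0.09 -0.01  0.09] turn [-0.     0.    -0.002] F [ 0.8 -0.1 -1.9] op 0.414
```

```bash
python3 -m inch '[{"delta_pos":[0,0,0.1],"rotation":[0,0,0]},{"delta_pos":[0,0,0],"rotation":[0,0,0]},{"delta_pos":[0,0,0],"rotation":[0,0,0]}]'
python3 -m inch '[{"delta_pos":[0,0,0],"rotation":[0,0,0]},{"delta_pos":[0,0,0],"rotation":[0,0,0]},{"delta_pos":[0,0,0],"rotation":[0,0,0]},{"delta_pos":[0,0,0],"rotation":[0,0,0]}]' 5
python3 -m inch '[{"delta_pos":[0,0,-1],"rotation":[0,0,0]},{"delta_pos":[0,0,-2],"rotation":[0,0,0]},{"delta_pos":[0,0,-3],"rotation":[0,0,0]},{"delta_pos":[0,0,-3],"rotation":[0,0,0]},{"delta_pos":[0,0,0],"rotation":[0,0,0]}]'
python3 - <<'E'
from h import *
grab('side','side5');crop('side5',280,140,400,235,6.6,'s5')
E
```

```text
time_s: 11.8
eef_pos: [0.601, 0.0509, 0.0434]
eef_rot: [-0.0, 1.0, 0.015, 0.0]
wrist_force: [0.6, -0.2, -2.3]
opening: 0.418
time_s: 12.2
eef_pos: [0.601, 0.0509, 0.0434]
eef_rot: [0.0, 1.0, 0.015, 0.0]
wrist_force: [0.2, 0.4, -0.2]
opening: 0.588
time_s: 12.7
eef_pos: [0.6045, 0.0506, 0.1393]
eef_rot: [0.001, 1.0, 0.015, 0.005]
wrist_force: [0.2, -0.7, 1.2]
opening: 0.587
```

View pics/s5.png

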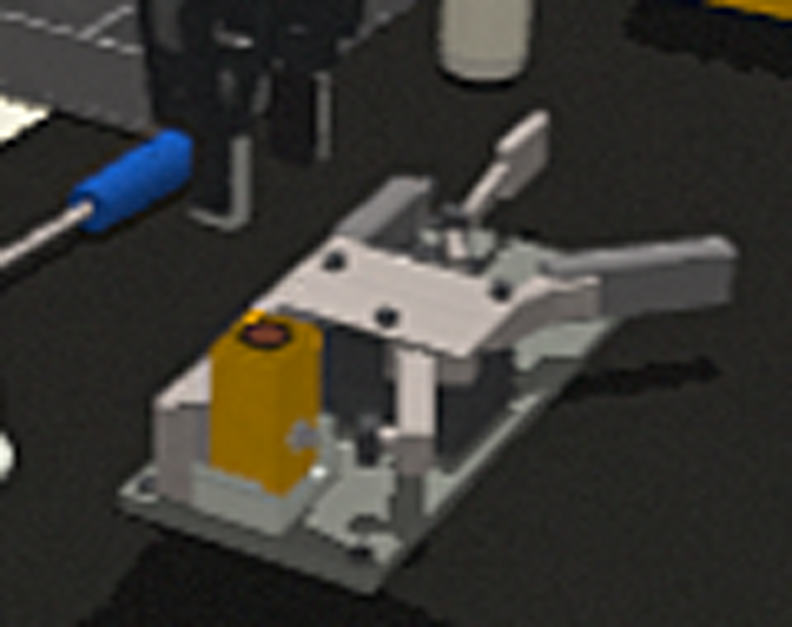

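The block stands upright in the nest, still proud, with the pliers open; pin at (300,435) in the crop. The touch also calibrates the top camera: its x is about 1.8 mm too large and its y about 0.5 mm too small. Next I'll measure the handle grip and lever in the first top picture.

Run:
```python
from h import *
def g(tag,x0,y0,x1,y1,s,out):
    crop(tag,x0,y0,x1,y1,s,out)
    im=cv2.imread(f'pics/{out}.png')
    for u in range(x0,x1):
        if u%5==0:
            X=int((u+.5-x0)*s); cv2.line(im,(X,0),(X,6),(0,255,0),1); cv2.putText(im,str(u),(X-10,18),0,.35,(0,255,0),1)
    for v in range(y0,y1):
        if v%5==0:
            Y=int((v+.5-y0)*s); cv2.line(im,(0,Y),(6,Y),(0,255,0),1); cv2.putText(im,str(v),(8,Y+4),0,.35,(0,255,0),1)
    im=cv2.convertScaleAbs(im,alpha=1.5,beta=20); cv2.imwrite(f'pics/{out}.png',im)
g('top0',345,180,407,234,12.5,'g1'); g('side0',340,150,397,200,13,'g2')
```

```text
(no output)
```

View pics/g1.png

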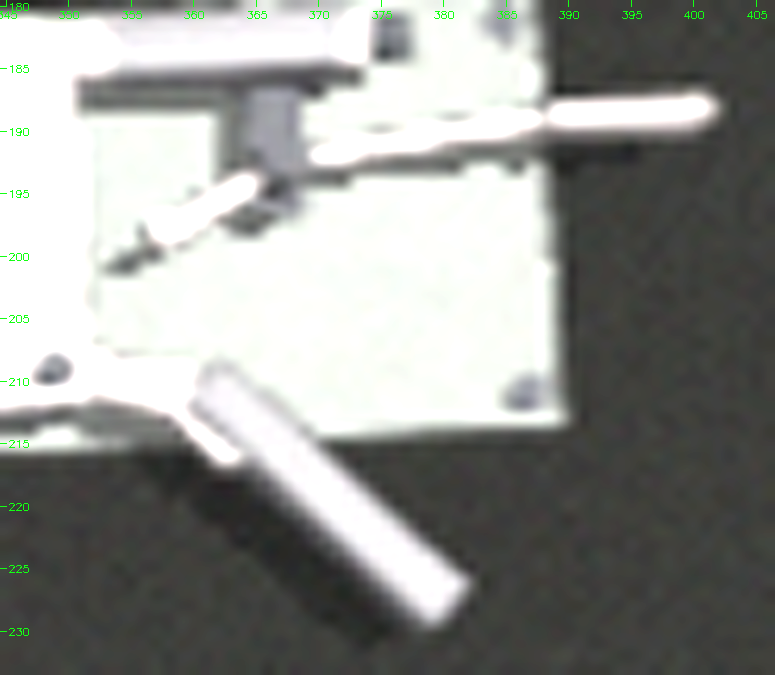

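View pics/g2.png

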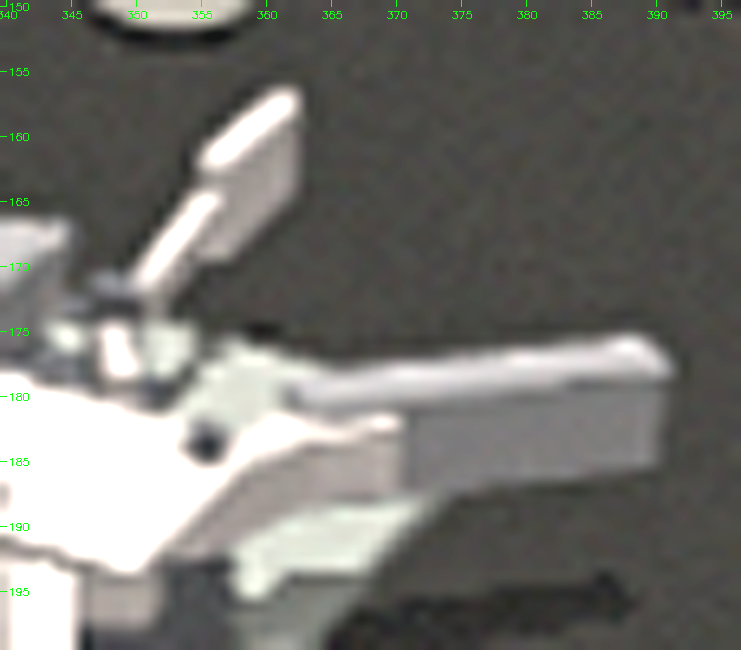

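Run:
```python
from h import *
T=load('top0');S=load('side0')
P=onz(T,[(382,226.3),(379,229.7),(362.5,208.5)],.059)+[-.0018,.0005,0]; print('top tip in,out,start in\n',P.round(4))
Q=onz(S,[(388.3,175.5),(391,178.5),(371,181.2)],.059); print('side tip in,out, out-start\n',Q.round(4))
print('shift check',onz(S,[(391,185.5)],.031).round(4)) # tip outer bottom? 
for a,b in((P[0],P[2]),(Q[1],Q[2])):
    d=a-b; print('yaw',np.arctan2(d[0],-d[1]),np.linalg.norm(d))
L=onz(T,[(389,188.7),(401.5,188),(389,189.6),(401.5,189)],.059)+[-.0018,.0005,0]; print('lever',L.round(4))
L=onz(S,[(355.5,162.3),(362.5,156.8)],.059);print(L.round(4)); print(get_obs()['q'].round(2))
```

```text
top tip in,out,start in
 [[ 0.4991 -0.1594  0.059 ]
 [ 0.4887 -0.1499  0.059 ]
 [ 0.5546 -0.1007  0.059 ]]
side tip in,out, out-start
 [[ 0.4989 -0.1539  0.059 ]
 [ 0.4854 -0.1419  0.059 ]
 [ 0.5255 -0.0976  0.059 ]]
shift check [[ 0.487  -0.1524  0.031 ]]
yaw -0.7571752580669115 0.0808833697211533
yaw -0.7360622229772261 0.05975459904853318
lever [[ 0.616  -0.1844  0.059 ]
 [ 0.6178 -0.2234  0.059 ]
 [ 0.6131 -0.1843  0.059 ]
 [ 0.6147 -0.2232  0.059 ]]
[[ 0.6146 -0.1761  0.059 ]
 [ 0.6139 -0.2206  0.059 ]]
[-0.11  0.34  1.61  0.    1.18  1.43]
```

Handle: yaw about -0.75 in both pictures, grip 81 mm long against the 85 given. The grip point is about (0.510, -0.123) and the pivot about (0.555, -0.055). I'll go to a standoff outside the grip with the fingers shut.

```bash
python3 -m inch '[{"delta_pos":[0,0,0],"rotation":[0,0,0.13]},{"delta_pos":[0,0,0],"rotation":[0,0,0.13]},{"delta_pos":[0,0,0],"rotation":[0,0,0.13]},{"delta_pos":[0,0,0],"rotation":[0,0,0.13]},{"delta_pos":[0,0,0],"rotation":[0,0,0.13]},{"delta_pos":[0,0,0],"rotation":[0,0,0.13]}]' 0
python3 -m inch '[{"delta_pos":[0.3,3,0],"rotation":[0,0,0]},{"delta_pos":[0.3,4,0],"rotation":[0,0,0]},{"delta_pos":[0.3,4,0],"rotation":[0,0,0]},{"delta_pos":[0.3,4,0],"rotation":[0,0,0]},{"delta_pos":[0.3,3.5,0],"rotation":[0,0,0]},{"delta_pos":[0.3,1.5,0],"rotation":[0,0,0]},{"delta_pos":[0,0,0],"rotation":[0,0,0]},{"delta_pos":[0,0,0],"rotation":[0,0,0]}]'
python3 d.py .4792 -.111 .035 -.75
python3 - <<'E'
from h import *
T=load('top0'); print(onz(T,[(348.8,208.8)],.066)+[-.0018,.0005,0])
grab('top','top6');grab('side','side6');crop('side6',320,130,420,230,6,'s6')
E
```

```text
time_s: 13.35
eef_pos: [0.6001, 0.051, 0.1322]
eef_rot: [0.0, 0.93, -0.368, -0.001]
wrist_force: [-0.2, -0.2, -0.3]
opening: -0.0
time_s: 14.15
eef_pos: [0.4777, -0.1076, 0.1329]
eef_rot: [-0.0, 0.93, -0.366, -0.0]
wrist_force: [-0.4, 0.1, 0.2]
opening: -0.001
t 14.15 pos [ 0.4777 -0.1076  0.1329] yaw -0.7503 tilt 0.05
shift cm now-axes [0.35 0.15 9.79] after-turn axes [0.34 0.14 9.79] turn [-0.     0.001 -0.   ] F [-0.4  0.1  0.2] op -0.001
[[ 0.55326969 -0.05778112  0.066     ]]
```

View pics/s6.png

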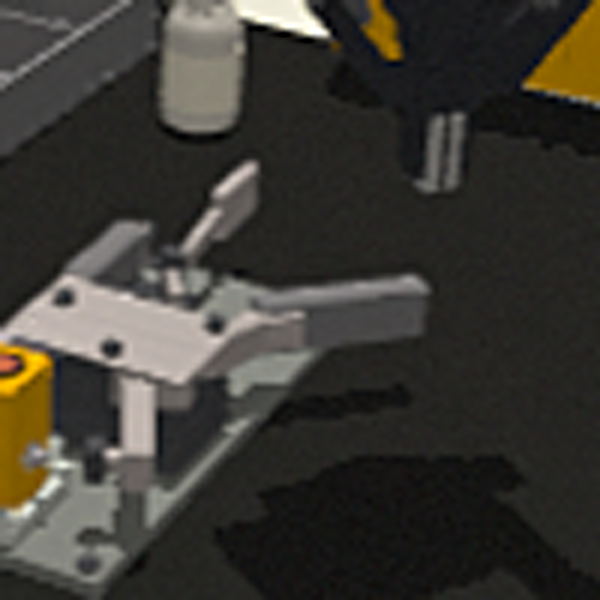

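View pics/top6.png

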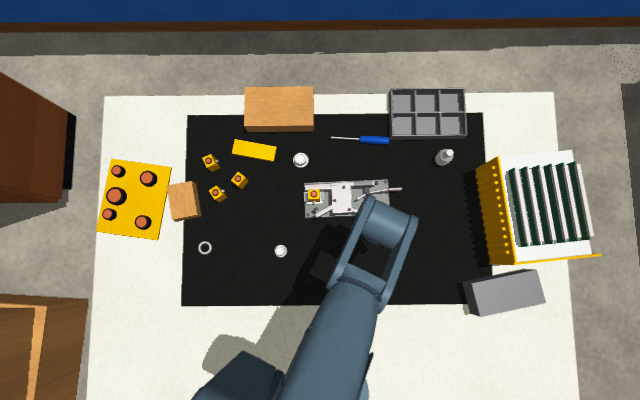

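```bash
python3 -m inch '[{"delta_pos":[0,0.15,2],"rotation":[0,0,0]},{"delta_pos":[0,0,3],"rotation":[0,0,0]},{"delta_pos":[0,0,3],"rotation":[0,0,0]},{"delta_pos":[0,0,1.7],"rotation":[0,0,0]},{"delta_pos":[0,0,0],"rotation":[0,0,0]},{"delta_pos":[0.7,0,0],"rotation":[0,0,0]},{"delta_pos":[0.5,0,0],"rotation":[0,0,0]},{"delta_pos":[0,0,0],"rotation":[0,0,0]}]'
python3 d.py .4938 -.1246 .036 -.75
python3 - <<'E'
from h import *
grab('side','side7');crop('side7',320,130,420,230,6,'s7')
E
```

```text
time_s: 15.05
eef_pos: [0.4877, -0.1182, 0.0378]
eef_rot: [0.0, 0.931, -0.366, 0.002]
wrist_force: [-0.5, -0.1, -0.5]
opening: 0.001
t 15.05 pos [ 0.4877 -0.1182  0.0378] yaw -0.7492 tilt 0.21
shift cm now-axes [0.88 0.05 0.19] after-turn axes [0.88 0.05 0.18] turn [-0.001 -0.004  0.001] F [-0.5 -0.1 -0.5] op 0.001
```

View pics/s7.png

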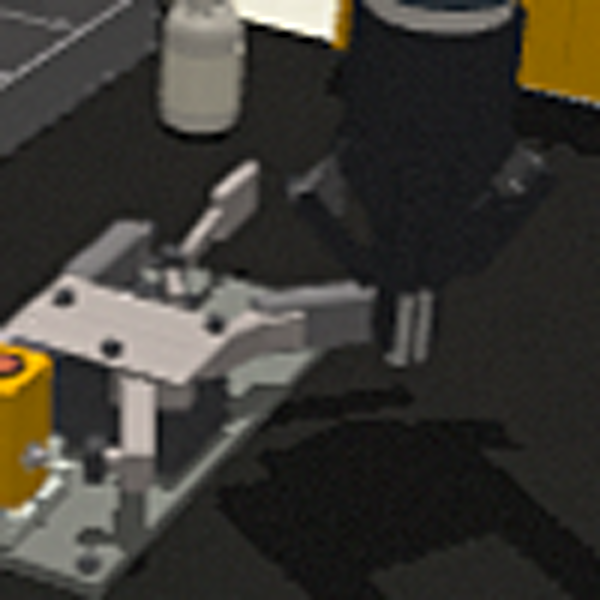

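```bash
python3 -m inch '[{"delta_pos":[0.3,0,0],"rotation":[0,0,0]},{"delta_pos":[0.2,0,0],"rotation":[0,0,0]},{"delta_pos":[0,0,0],"rotation":[0,0,0]}]'
python3 -m inch '[{"delta_pos":[0.2,0,0],"rotation":[0,0,0]},{"delta_pos":[0,0,0],"rotation":[0,0,0]}]'
python3 -m inch '[{"delta_pos":[0.2,0,0],"rotation":[0,0,0]},{"delta_pos":[0,0,0],"rotation":[0,0,0]}]'
python3 -m inch '[{"delta_pos":[0.2,0,0],"rotation":[0,0,0]},{"delta_pos":[0,0,0],"rotation":[0,0,0]}]'
```

```text
time_s: 15.4
eef_pos: [0.4896, -0.1208, 0.0366]
eef_rot: [0.0, 0.931, -0.366, 0.0]
wrist_force: [-0.2, 0.0, -0.3]
opening: 0.002
time_s: 15.6
eef_pos: [0.4909, -0.122, 0.0363]
eef_rot: [0.0, 0.931, -0.366, 0.0]
wrist_force: [-1.4, 0.1, 0.9]
opening: -0.002
time_s: 15.8
eef_pos: [0.4924, -0.1234, 0.0363]
eef_rot: [0.0, 0.931, -0.366, 0.0]
wrist_force: [0.0, 0.5, -0.8]
opening: -0.002
time_s: 16.0
eef_pos: [0.4939, -0.1248, 0.0363]
eef_rot: [0.0, 0.931, -0.366, 0.0]
wrist_force: [0.1, 0.0, -0.0]
opening: -0.003
```

```bash
python3 -m inch '[{"delta_pos":[0.186,-0.006,0],"rotation":[0,0,-0.02]},{"delta_pos":[0.186,-0.006,0],"rotation":[0,0,-0.02]}]'
python3 -m inch '[{"delta_pos":[0.186,-0.006,0],"rotation":[0,0,-0.02]},{"delta_pos":[0.186,-0.006,0],"rotation":[0,0,-0.02]}]'
python3 -m inch '[{"delta_pos":[0.186,-0.006,0],"rotation":[0,0,-0.02]},{"delta_pos":[0.186,-0.006,0],"rotation":[0,0,-0.02]}]'
python3 - <<'E'
from h import *
grab('side','side8');crop('side8',320,130,420,230,6,'s8')
E
```

```text
time_s: 16.2
eef_pos: [0.4963, -0.1269, 0.0362]
eef_rot: [-0.0, 0.938, -0.346, -0.0]
wrist_force: [-2.1, 0.5, 1.5]
opening: -0.006
time_s: 16.4
eef_pos: [0.4992, -0.1292, 0.0361]
eef_rot: [-0.0, 0.945, -0.328, -0.0]
wrist_force: [-3.0, 0.8, 1.4]
opening: 0.002
time_s: 16.6
eef_pos: [0.5023, -0.1315, 0.0361]
eef_rot: [0.0, 0.951, -0.309, -0.0]
wrist_force: [-2.4, -0.6, 1.1]
opening: 0.002
```

View pics/s8.png

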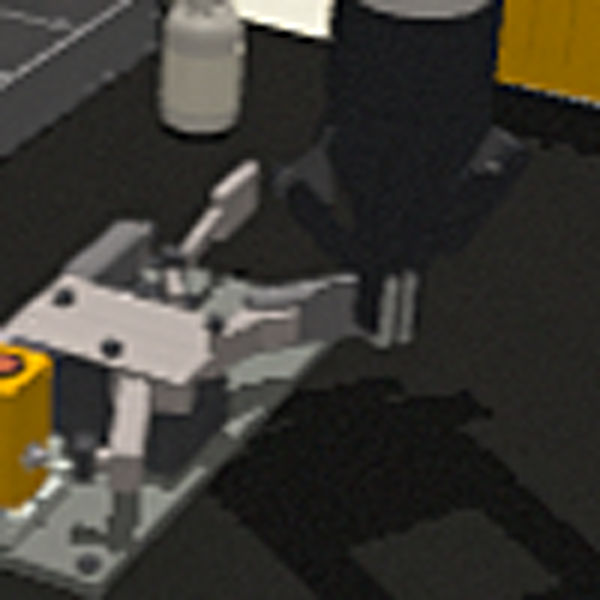

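The handle is turning, the pad is nearing the pin and the force is about 3 N. I'll continue along the arc.

```bash
python3 -m inch '[{"delta_pos":[0.186,-0.006,0],"rotation":[0,0,-0.02]},{"delta_pos":[0.186,-0.006,0],"rotation":[0,0,-0.02]},{"delta_pos":[0.186,-0.006,0],"rotation":[0,0,-0.02]}]'
python3 -m inch '[{"delta_pos":[0.186,-0.006,0],"rotation":[0,0,-0.02]},{"delta_pos":[0.186,-0.006,0],"rotation":[0,0,-0.02]},{"delta_pos":[0.186,-0.006,0],"rotation":[0,0,-0.02]}]'
python3 -m inch '[{"delta_pos":[0.186,-0.006,0],"rotation":[0,0,-0.02]},{"delta_pos":[0.186,-0.006,0],"rotation":[0,0,-0.02]},{"delta_pos":[0.186,-0.006,0],"rotation":[0,0,-0.02]}]'
python3 d.py 0 0 0 0
```

```text
time_s: 16.95
eef_pos: [0.5071, -0.1346, 0.0362]
eef_rot: [0.0, 0.96, -0.28, -0.0]
wrist_force: [-2.5, 0.4, -0.4]
opening: -0.001
time_s: 17.25
eef_pos: [0.5121, -0.1373, 0.0362]
eef_rot: [0.0, 0.968, -0.251, -0.0]
wrist_force: [-3.1, -1.0, -0.1]
opening: -0.002
time_s: 17.55
eef_pos: [0.5171, -0.1398, 0.0363]
eef_rot: [0.0, 0.975, -0.222, -0.0]
wrist_force: [-2.8, -0.9, -0.1]
opening: -0.001
t 17.55 pos [ 0.5171 -0.1398  0.0363] yaw -0.4475 tilt 0.0
shift cm now-axes [-52.67   9.77   3.63] after-turn axes [-51.71 -13.98   3.63] turn [ 0.     0.    -0.448] F [-2.8 -0.9 -0.1] op -0.001
```

```bash
python3 -m inch '[{"delta_pos":[0.186,-0.006,0],"rotation":[0,0,-0.02]},{"delta_pos":[0.186,-0.006,0],"rotation":[0,0,-0.02]},{"delta_pos":[0,0,0],"rotation":[0,0,0]}]'
python3 -m inch '[{"delta_pos":[0.186,-0.006,0],"rotation":[0,0,-0.02]},{"delta_pos":[0.186,-0.006,0],"rotation":[0,0,-0.02]},{"delta_pos":[0,0,0],"rotation":[0,0,0]}]'
python3 -m inch '[{"delta_pos":[0.186,-0.006,0],"rotation":[0,0,-0.02]},{"delta_pos":[0.186,-0.006,0],"rotation":[0,0,-0.02]},{"delta_pos":[0,0,0],"rotation":[0,0,0]}]'
python3 - <<'E'
from h import *
grab('side','side9');crop('side9',290,130,410,230,6,'s9')
E
```

```text
time_s: 17.85
eef_pos: [0.5208, -0.1413, 0.0364]
eef_rot: [-0.0, 0.979, -0.203, 0.0]
wrist_force: [-2.0, -0.6, -1.1]
opening: 0.0
time_s: 18.15
eef_pos: [0.5241, -0.1426, 0.0363]
eef_rot: [-0.0, 0.983, -0.183, 0.0]
wrist_force: [-3.0, -0.9, 0.2]
opening: -0.001
time_s: 18.45
eef_pos: [0.5277, -0.1438, 0.0363]
eef_rot: [0.0, 0.987, -0.163, 0.0]
wrist_force: [-2.0, -0.0, 0.2]
opening: -0.0
```

View pics/s9.png

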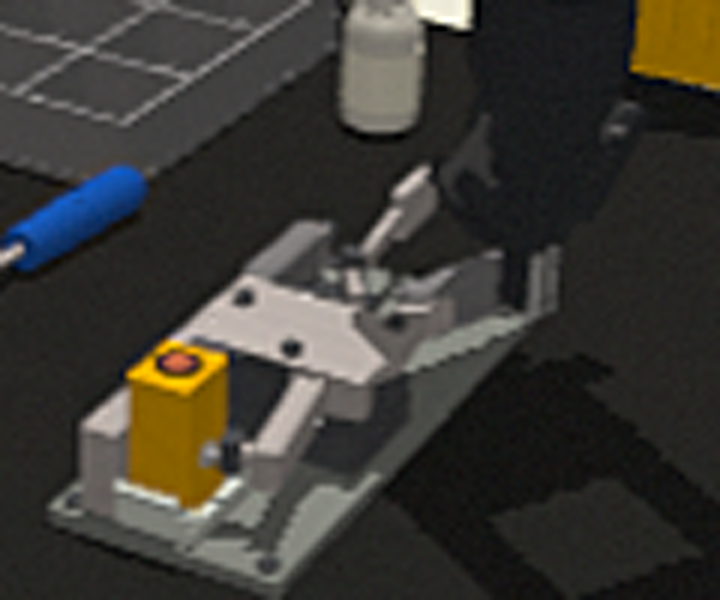

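The pad is at the pin now (side crop 230,452) with the block upright. I'll continue in smaller batches, watching the force.

```bash
python3 -m inch '[{"delta_pos":[0.186,-0.006,0],"rotation":[0,0,-0.02]},{"delta_pos":[0.186,-0.006,0],"rotation":[0,0,-0.02]},{"delta_pos":[0,0,0],"rotation":[0,0,0]}]'
python3 -m inch '[{"delta_pos":[0.186,-0.006,0],"rotation":[0,0,-0.02]},{"delta_pos":[0.186,-0.006,0],"rotation":[0,0,-0.02]},{"delta_pos":[0,0,0],"rotation":[0,0,0]}]'
python3 -m inch '[{"delta_pos":[0.186,-0.006,0],"rotation":[0,0,-0.02]},{"delta_pos":[0,0,0],"rotation":[0,0,0]}]'
python3 -m inch '[{"delta_pos":[0.186,-0.006,0],"rotation":[0,0,-0.02]},{"delta_pos":[0,0,0],"rotation":[0,0,0]}]'
python3 d.py 0 0 0 0
```

```text
time_s: 18.8
eef_pos: [0.5308, -0.1449, 0.0362]
eef_rot: [0.0, 0.99, -0.144, -0.0]
wrist_force: [-3.9, -0.5, 1.9]
opening: 0.005
time_s: 19.1
eef_pos: [0.5337, -0.1458, 0.036]
eef_rot: [0.0, 0.992, -0.124, -0.001]
wrist_force: [-7.5, -1.4, 1.8]
opening: 0.0
time_s: 19.3
eef_pos: [0.5355, -0.1462, 0.036]
eef_rot: [0.0, 0.993, -0.114, -0.001]
wrist_force: [-6.9, -1.4, 2.0]
opening: 0.005
time_s: 19.5
eef_pos: [0.5374, -0.1466, 0.036]
eef_rot: [0.0, 0.995, -0.104, -0.001]
wrist_force: [-7.9, -1.7, 2.6]
opening: -0.0
t 19.5 pos [ 0.5374 -0.1466  0.036 ] yaw -0.2084 tilt 0.12
shift cm now-axes [-55.61  -3.22   3.72] after-turn axes [-53.74 -14.66   3.6 ] turn [ 0.     0.002 -0.208] F [-7.9 -1.7  2.6] op -0.0
```

```bash
python3 -m inch '[{"delta_pos":[0.186,-0.006,0],"rotation":[0,0,-0.02]},{"delta_pos":[0,0,0],"rotation":[0,0,0]}]'
python3 -m inch '[{"delta_pos":[0.186,-0.006,0],"rotation":[0,0,-0.02]},{"delta_pos":[0,0,0],"rotation":[0,0,0]}]'
python3 -m inch '[{"delta_pos":[0.186,-0.006,0],"rotation":[0,0,-0.02]},{"delta_pos":[0,0,0],"rotation":[0,0,0]}]'
python3 d.py 0 0 0 0
```

```text
time_s: 19.7
eef_pos: [0.5393, -0.1469, 0.036]
eef_rot: [0.0, 0.996, -0.094, -0.001]
wrist_force: [-6.4, -2.1, 1.8]
opening: 0.003
time_s: 19.9
eef_pos: [0.5412, -0.1473, 0.036]
eef_rot: [0.0, 0.996, -0.084, -0.001]
wrist_force: [-6.2, -2.6, 1.4]
opening: -0.002
time_s: 20.1
eef_pos: [0.5432, -0.1475, 0.036]
eef_rot: [0.0, 0.997, -0.074, -0.001]
wrist_force: [-5.4, -2.7, 1.2]
opening: -0.003
t 20.1 pos [ 0.5432 -0.1475  0.036 ] yaw -0.1484 tilt 0.09
shift cm now-axes [-55.9   -6.56   3.68] after-turn axes [-54.32 -14.75   3.6 ] turn [ 0.     0.001 -0.148] F [-5.4 -2.7  1.2] op -0.003
```

```bash
python3 -m inch '[{"delta_pos":[0.14,-0.005,0],"rotation":[0,0,-0.015]},{"delta_pos":[0,0,0],"rotation":[0,0,0]}]'
python3 -m inch '[{"delta_pos":[0.14,-0.005,0],"rotation":[0,0,-0.015]},{"delta_pos":[0,0,0],"rotation":[0,0,0]}]'
python3 d.py 0 0 0 0
```

```text
time_s: 20.3
eef_pos: [0.5446, -0.1478, 0.036]
eef_rot: [0.0, 0.998, -0.067, -0.001]
wrist_force: [-5.7, -1.9, 0.3]
opening: 0.0
time_s: 20.5
eef_pos: [0.5461, -0.1479, 0.036]
eef_rot: [0.0, 0.998, -0.059, -0.001]
wrist_force: [-5.4, -2.2, 0.3]
opening: 0.001
t 20.5 pos [ 0.5461 -0.1479  0.036 ] yaw -0.1185 tilt 0.07
shift cm now-axes [-55.97  -8.23   3.66] after-turn axes [-54.61 -14.79   3.6 ] turn [ 0.     0.001 -0.119] F [-5.4 -2.2  0.3] op 0.001
```

Run:
```python
from h import *
grab('side','side10');crop('side10',290,130,410,230,6,'s10')
```

```text
(no output)
```

View pics/s10.png

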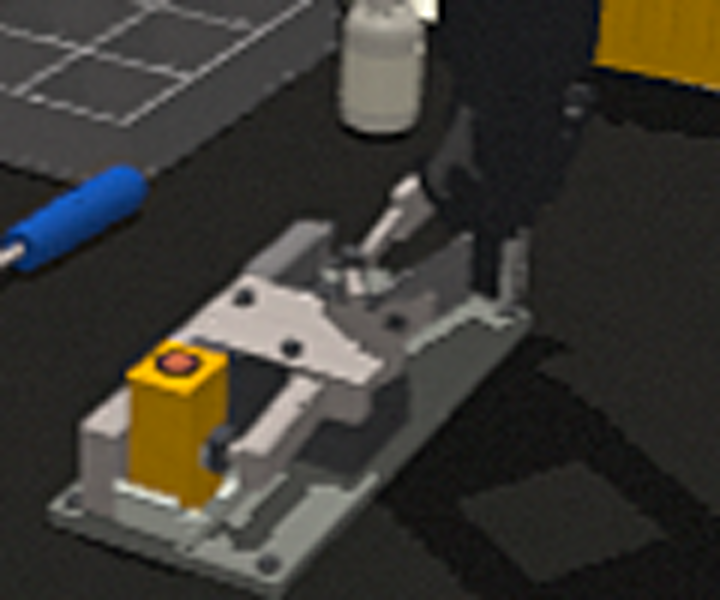

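The pad presses the pin nearly flush and the block is standing. I'll continue in small steps to the snap.

```bash
python3 -m inch '[{"delta_pos":[0.14,-0.005,0],"rotation":[0,0,-0.015]},{"delta_pos":[0,0,0],"rotation":[0,0,0]}]'
python3 -m inch '[{"delta_pos":[0.14,-0.005,0],"rotation":[0,0,-0.015]},{"delta_pos":[0,0,0],"rotation":[0,0,0]}]'
python3 d.py 0 0 0 0
```

```text
time_s: 20.75
eef_pos: [0.5475, -0.148, 0.036]
eef_rot: [0.0, 0.999, -0.052, -0.001]
wrist_force: [-4.9, -2.0, -1.8]
opening: 0.002
time_s: 20.95
eef_pos: [0.549, -0.1482, 0.0361]
eef_rot: [0.0, 0.999, -0.044, -0.0]
wrist_force: [-4.1, -2.3, -0.1]
opening: 0.0
t 20.95 pos [ 0.549  -0.1482  0.0361] yaw -0.0886 tilt 0.05
shift cm now-axes [-55.99  -9.9    3.65] after-turn axes [-54.9  -14.82   3.61] turn [ 0.     0.001 -0.089] F [-4.1 -2.3 -0.1] op 0.0
```

```bash
python3 -m inch '[{"delta_pos":[0.1,-0.003,0],"rotation":[0,0,-0.01]},{"delta_pos":[0,0,0],"rotation":[0,0,0]}]'
python3 -m inch '[{"delta_pos":[0.1,-0.003,0],"rotation":[0,0,-0.01]},{"delta_pos":[0,0,0],"rotation":[0,0,0]}]'
python3 -m inch '[{"delta_pos":[0.1,-0.003,0],"rotation":[0,0,-0.01]},{"delta_pos":[0,0,0],"rotation":[0,0,0]}]'
```

```text
time_s: 21.15
eef_pos: [0.55, -0.1482, 0.036]
eef_rot: [0.0, 0.999, -0.039, -0.0]
wrist_force: [-4.2, -2.8, -0.7]
opening: 0.001
time_s: 21.35
eef_pos: [0.5511, -0.1482, 0.0361]
eef_rot: [0.0, 0.999, -0.034, -0.0]
wrist_force: [-4.2, -3.0, -2.1]
opening: -0.001
time_s: 21.55
eef_pos: [0.5522, -0.1482, 0.0361]
eef_rot: [0.0, 1.0, -0.03, -0.0]
wrist_force: [-3.5, -2.2, -0.3]
opening: 0.0
```

```bash
python3 -m inch '[{"delta_pos":[0.1,-0.003,0],"rotation":[0,0,-0.01]},{"delta_pos":[0,0,0],"rotation":[0,0,0]}]'
python3 -m inch '[{"delta_pos":[0.1,-0.003,0],"rotation":[0,0,-0.01]},{"delta_pos":[0,0,0],"rotation":[0,0,0]}]'
python3 -m inch '[{"delta_pos":[0.1,-0.003,0],"rotation":[0,0,-0.01]},{"delta_pos":[0,0,0],"rotation":[0,0,0]}]'
```

```text
time_s: 21.75
eef_pos: [0.5533, -0.1481, 0.0362]
eef_rot: [0.0, 1.0, -0.025, -0.0]
wrist_force: [-2.9, -2.7, -0.4]
opening: 0.003
time_s: 21.95
eef_pos: [0.5544, -0.148, 0.0362]
eef_rot: [-0.0, 1.0, -0.019, 0.0]
wrist_force: [-3.5, -2.6, -1.3]
opening: -0.001
time_s: 22.15
eef_pos: [0.5555, -0.148, 0.0363]
eef_rot: [-0.0, 1.0, -0.014, 0.0]
wrist_force: [-2.8, -2.2, -2.0]
opening: 0.001
```

```bash
python3 -m inch '[{"delta_pos":[0.1,-0.003,0],"rotation":[0,0,-0.01]},{"delta_pos":[0,0,0],"rotation":[0,0,0]}]'
python3 -m inch '[{"delta_pos":[0.1,-0.003,0],"rotation":[0,0,-0.01]},{"delta_pos":[0,0,0],"rotation":[0,0,0]}]'
python3 -m inch '[{"delta_pos":[0.1,-0.003,0],"rotation":[0,0,-0.01]},{"delta_pos":[0,0,0],"rotation":[0,0,0]}]'
```

```text
time_s: 22.35
eef_pos: [0.5565, -0.1479, 0.0363]
eef_rot: [-0.0, 1.0, -0.009, 0.0]
wrist_force: [-2.7, -1.6, -2.2]
opening: 0.001
time_s: 22.55
eef_pos: [0.5575, -0.148, 0.0363]
eef_rot: [-0.0, 1.0, -0.004, 0.0]
wrist_force: [-2.9, -0.9, -1.9]
opening: 0.0
time_s: 22.75
eef_pos: [0.5585, -0.148, 0.0363]
eef_rot: [-0.0, 1.0, 0.001, 0.0]
wrist_force: [-3.0, -1.3, -2.2]
opening: 0.001
```

```bash
python3 -m inch '[{"delta_pos":[0.1,-0.003,0],"rotation":[0,0,-0.01]},{"delta_pos":[0,0,0],"rotation":[0,0,0]}]'
python3 -m inch '[{"delta_pos":[0.1,-0.003,0],"rotation":[0,0,-0.01]},{"delta_pos":[0,0,0],"rotation":[0,0,0]}]'
python3 -m inch '[{"delta_pos":[0.1,-0.003,0],"rotation":[0,0,-0.01]},{"delta_pos":[0,0,0],"rotation":[0,0,0]}]'
python3 - <<'E'
from h import *
grab('side','side11');crop('side11',290,130,410,230,6,'s11')
E
```

```text
time_s: 22.95
eef_pos: [0.5595, -0.1479, 0.0363]
eef_rot: [-0.0, 1.0, 0.006, 0.0]
wrist_force: [-2.5, -1.1, -1.3]
opening: 0.004
time_s: 23.15
eef_pos: [0.5605, -0.1479, 0.0363]
eef_rot: [-0.0, 1.0, 0.011, 0.0]
wrist_force: [-1.3, -1.1, -1.3]
opening: -0.001
time_s: 23.35
eef_pos: [0.5615, -0.1478, 0.0363]
eef_rot: [-0.0, 1.0, 0.016, 0.0]
wrist_force: [-1.8, -1.4, -1.4]
opening: 0.002
```

View pics/s11.png

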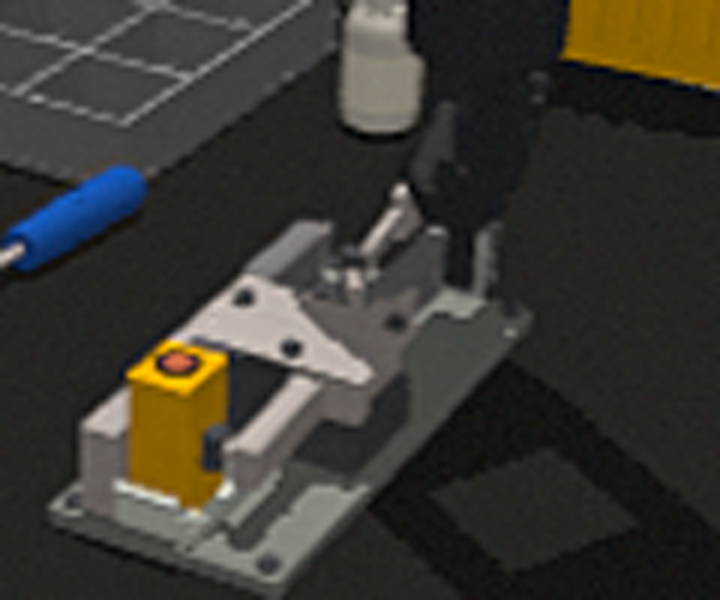

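```bash
python3 -m inch '[{"delta_pos":[0.1,-0.003,0],"rotation":[0,0,-0.01]},{"delta_pos":[0,0,0],"rotation":[0,0,0]}]'
python3 -m inch '[{"delta_pos":[0.1,-0.003,0],"rotation":[0,0,-0.01]},{"delta_pos":[0,0,0],"rotation":[0,0,0]}]'
python3 -m inch '[{"delta_pos":[0.1,-0.003,0],"rotation":[0,0,-0.01]},{"delta_pos":[0,0,0],"rotation":[0,0,0]},{"delta_pos":[0,0,0],"rotation":[0,0,0]}]'
python3 - <<'E'
from h import *
grab('side','side12')
a=cv2.imread('pics/side11.png')[150:200,340:390];b=cv2.imread('pics/side12.png')[150:200,340:390]
cv2.imwrite('pics/cmp.png',cv2.convertScaleAbs(cv2.resize(np.hstack([a,b]),None,fx=8,fy=8,interpolation=cv2.INTER_CUBIC),alpha=1.5,beta=20))
E
```

```text
time_s: 23.6
eef_pos: [0.5625, -0.1478, 0.0363]
eef_rot: [-0.0, 1.0, 0.021, 0.0]
wrist_force: [-1.7, -1.3, -1.8]
opening: 0.001
time_s: 23.8
eef_pos: [0.5635, -0.1477, 0.0363]
eef_rot: [-0.0, 1.0, 0.026, 0.0]
wrist_force: [-1.5, 0.1, -1.2]
opening: -0.002
time_s: 24.1
eef_pos: [0.5646, -0.1476, 0.0364]
eef_rot: [-0.0, 1.0, 0.03, 0.0]
wrist_force: [-1.9, -0.1, -1.3]
opening: -0.002
```

View pics/cmp.png

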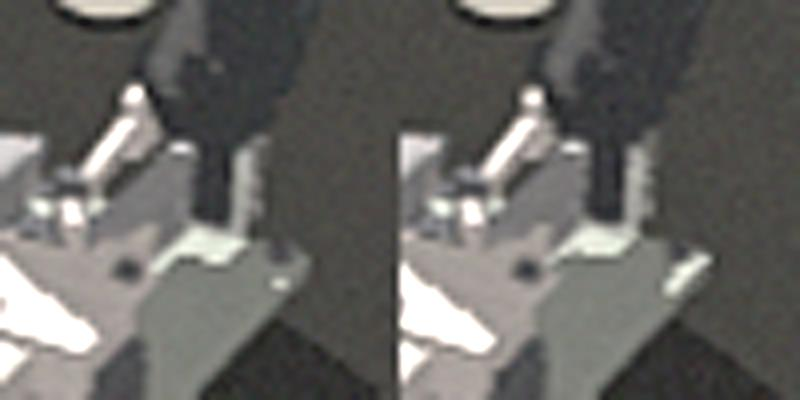

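```bash
python3 -m inch '[{"delta_pos":[0.1,-0.003,0],"rotation":[0,0,-0.01]},{"delta_pos":[0,0,0],"rotation":[0,0,0]}]'
python3 -m inch '[{"delta_pos":[0.1,-0.003,0],"rotation":[0,0,-0.01]},{"delta_pos":[0,0,0],"rotation":[0,0,0]}]'
python3 -m inch '[{"delta_pos":[0.1,-0.003,0],"rotation":[0,0,-0.01]},{"delta_pos":[0,0,0],"rotation":[0,0,0]},{"delta_pos":[0,0,0],"rotation":[0,0,0]}]'
python3 - <<'E'
from h import *
grab('side','side13')
a=cv2.imread('pics/side12.png')[150:200,340:390];b=cv2.imread('pics/side13.png')[150:200,340:390]
cv2.imwrite('pics/cmp.png',cv2.convertScaleAbs(cv2.resize(np.hstack([a,b]),None,fx=8,fy=8,interpolation=cv2.INTER_CUBIC),alpha=1.5,beta=20))
E
```

```text
time_s: 24.35
eef_pos: [0.5655, -0.1476, 0.0364]
eef_rot: [0.0, 0.999, 0.036, 0.0]
wrist_force: [-0.9, 0.6, -0.8]
opening: 0.001
time_s: 24.55
eef_pos: [0.5666, -0.1475, 0.0364]
eef_rot: [-0.0, 0.999, 0.041, 0.0]
wrist_force: [-1.1, -0.4, -1.4]
opening: 0.0
time_s: 24.85
eef_pos: [0.5676, -0.1474, 0.0364]
eef_rot: [0.0, 0.999, 0.045, 0.0]
wrist_force: [-0.5, 0.7, -0.2]
opening: -0.003
```

View pics/cmp.png

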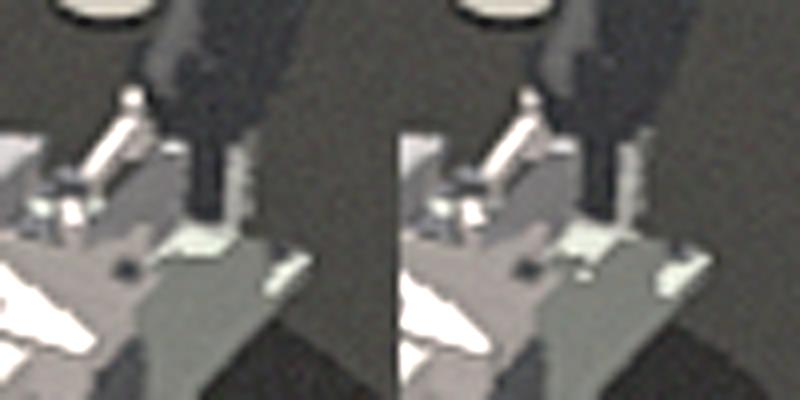

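```bash
python3 -m inch '[{"delta_pos":[0.1,-0.003,0],"rotation":[0,0,-0.01]},{"delta_pos":[0,0,0],"rotation":[0,0,0]},{"delta_pos":[0,0,0],"rotation":[0,0,0]}]'
python3 -m inch '[{"delta_pos":[0.1,-0.003,0],"rotation":[0,0,-0.01]},{"delta_pos":[0,0,0],"rotation":[0,0,0]},{"delta_pos":[0,0,0],"rotation":[0,0,0]}]'
python3 - <<'E'
from h import *
grab('side','side14')
a=cv2.imread('pics/side13.png')[150:200,340:390];b=cv2.imread('pics/side14.png')[150:200,340:390]
cv2.imwrite('pics/cmp.png',cv2.convertScaleAbs(cv2.resize(np.hstack([a,b]),None,fx=8,fy=8,interpolation=cv2.INTER_CUBIC),alpha=1.5,beta=20))
E
```

```text
time_s: 25.2
eef_pos: [0.5686, -0.1473, 0.0364]
eef_rot: [0.0, 0.999, 0.05, 0.0]
wrist_force: [-0.9, 0.5, -0.1]
opening: -0.001
time_s: 25.5
eef_pos: [0.5696, -0.1472, 0.0364]
eef_rot: [0.0, 0.998, 0.055, 0.0]
wrist_force: [-0.5, 0.6, -0.1]
opening: 0.005
```

View pics/cmp.png

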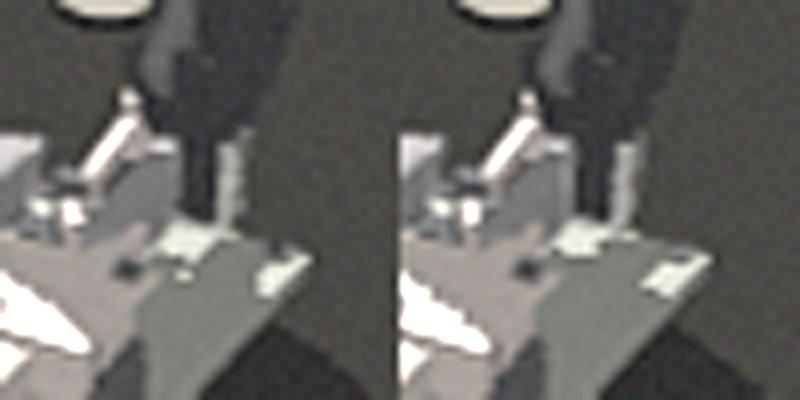

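```bash
python3 -m inch '[{"delta_pos":[-0.3,0,0],"rotation":[0,0,0]},{"delta_pos":[0,0,0],"rotation":[0,0,0]},{"delta_pos":[0,0,0],"rotation":[0,0,0]}]'
python3 - <<'E'
from h import *
grab('side','side15')
a=cv2.imread('pics/side14.png')[150:200,340:390];b=cv2.imread('pics/side15.png')[150:200,340:390]
cv2.imwrite('pics/cmp.png',cv2.convertScaleAbs(cv2.resize(np.hstack([a,b]),None,fx=8,fy=8,interpolation=cv2.INTER_CUBIC),alpha=1.5,beta=20))
E
```

```text
time_s: 25.85
eef_pos: [0.566, -0.1475, 0.0362]
eef_rot: [-0.0, 0.998, 0.055, -0.0]
wrist_force: [-1.1, 0.3, 0.5]
opening: -0.001
```

View pics/cmp.png

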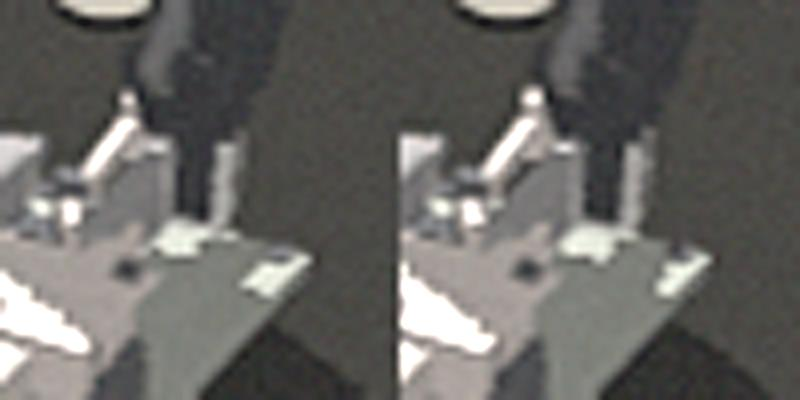

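The handle followed back, so it isn't over centre yet. Carrying on.

```bash
python3 -m inch '[{"delta_pos":[0.3,0,0],"rotation":[0,0,0]},{"delta_pos":[0.1,0,0],"rotation":[0,0,-0.01]},{"delta_pos":[0,0,0],"rotation":[0,0,0]},{"delta_pos":[0,0,0],"rotation":[0,0,0]}]'
python3 -m inch '[{"delta_pos":[0.1,0,0],"rotation":[0,0,-0.01]},{"delta_pos":[0,0,0],"rotation":[0,0,0]},{"delta_pos":[0,0,0],"rotation":[0,0,0]}]'
python3 -m inch '[{"delta_pos":[0.1,0,0],"rotation":[0,0,-0.01]},{"delta_pos":[0,0,0],"rotation":[0,0,0]},{"delta_pos":[0,0,0],"rotation":[0,0,0]}]'
python3 - <<'E'
from h import *
grab('side','side16')
a=cv2.imread('pics/side14.png')[150:200,340:390];b=cv2.imread('pics/side16.png')[150:200,340:390]
cv2.imwrite('pics/cmp.png',cv2.convertScaleAbs(cv2.resize(np.hstack([a,b]),None,fx=8,fy=8,interpolation=cv2.INTER_CUBIC),alpha=1.5,beta=20))
E
```

```text
time_s: 26.3
eef_pos: [0.5707, -0.1471, 0.0364]
eef_rot: [0.0, 0.998, 0.06, 0.0]
wrist_force: [-0.3, -1.2, 0.7]
opening: 0.002
time_s: 26.6
eef_pos: [0.5714, -0.1469, 0.0363]
eef_rot: [0.0, 0.998, 0.065, 0.0]
wrist_force: [-0.5, 0.5, 0.7]
opening: -0.001
time_s: 26.9
eef_pos: [0.5723, -0.1468, 0.0363]
eef_rot: [0.0, 0.998, 0.07, 0.0]
wrist_force: [0.8, 0.2, -0.2]
opening: 0.004
```

View pics/cmp.png

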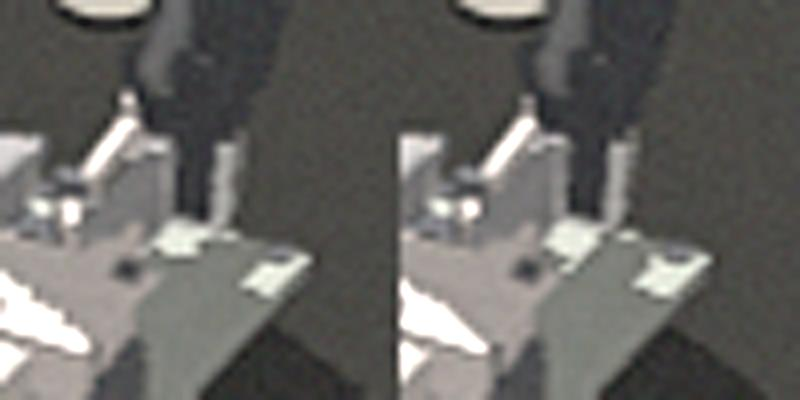

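```bash
python3 -m inch '[{"delta_pos":[0.1,0,0],"rotation":[0,0,-0.01]},{"delta_pos":[0,0,0],"rotation":[0,0,0]},{"delta_pos":[0,0,0],"rotation":[0,0,0]}]'
python3 -m inch '[{"delta_pos":[0.1,0,0],"rotation":[0,0,-0.01]},{"delta_pos":[0,0,0],"rotation":[0,0,0]},{"delta_pos":[0,0,0],"rotation":[0,0,0]}]'
python3 - <<'E'
from h import *
grab('side','side17')
a=cv2.imread('pics/side16.png')[150:200,340:390];b=cv2.imread('pics/side17.png')[150:200,340:390]
cv2.imwrite('pics/cmp.png',cv2.convertScaleAbs(cv2.resize(np.hstack([a,b]),None,fx=8,fy=8,interpolation=cv2.INTER_CUBIC),alpha=1.5,beta=20))
E
```

```text
time_s: 27.25
eef_pos: [0.5731, -0.1466, 0.0362]
eef_rot: [-0.0, 0.997, 0.075, -0.0]
wrist_force: [-0.5, -0.6, 0.9]
opening: -0.002
time_s: 27.55
eef_pos: [0.5737, -0.1465, 0.0362]
eef_rot: [-0.0, 0.997, 0.08, -0.001]
wrist_force: [-4.8, -2.1, 3.6]
opening: 0.0
```

View pics/cmp.png

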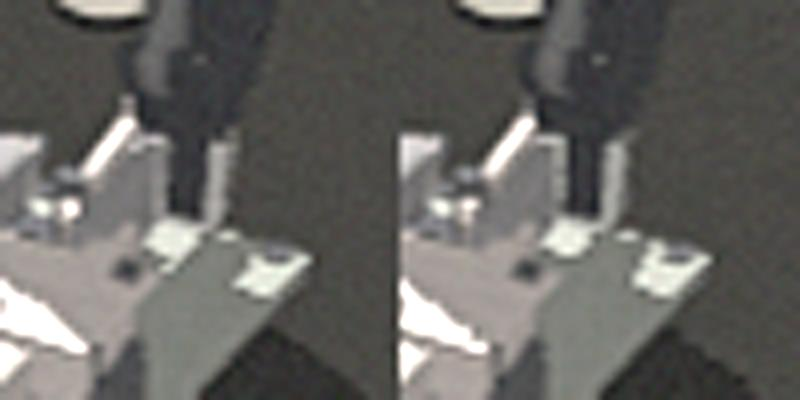

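The force rose after falling to zero, so the handle is at its stop. I'll back off and check that it stays.

```bash
python3 -m inch '[{"delta_pos":[-0.4,0,0],"rotation":[0,0,0]},{"delta_pos":[-0.3,0,0],"rotation":[0,0,0]},{"delta_pos":[0,0,0],"rotation":[0,0,0]},{"delta_pos":[0,0,0],"rotation":[0,0,0]}]'
python3 - <<'E'
from h import *
grab('side','side18')
a=cv2.imread('pics/side17.png')[150:200,340:390];b=cv2.imread('pics/side18.png')[150:200,340:390]
cv2.imwrite('pics/cmp.png',cv2.convertScaleAbs(cv2.resize(np.hstack([a,b]),None,fx=8,fy=8,interpolation=cv2.INTER_CUBIC),alpha=1.5,beta=20))
E
```

```text
time_s: 28.0
eef_pos: [0.5677, -0.1476, 0.0365]
eef_rot: [0.0, 0.997, 0.08, 0.0]
wrist_force: [-0.0, 0.8, -0.3]
opening: 0.001
```

View pics/cmp.png

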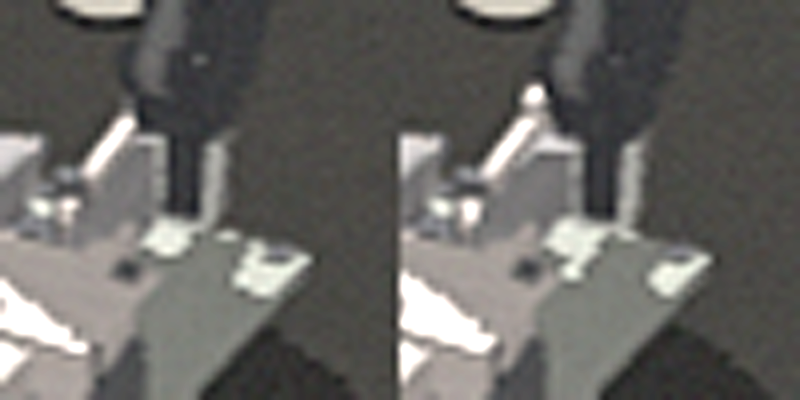

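Run:
```python
from h import *
grab('top','top18')
crop('side18',300,140,400,230,8,'z1')
im=cv2.imread('pics/z1.png');cv2.imwrite('pics/z1.png',cv2.convertScaleAbs(im[:600],alpha=1.6,beta=20))
crop('top18',290,160,410,250,6.6,'z2')
```

```text
(no output)
```

View pics/z1.png

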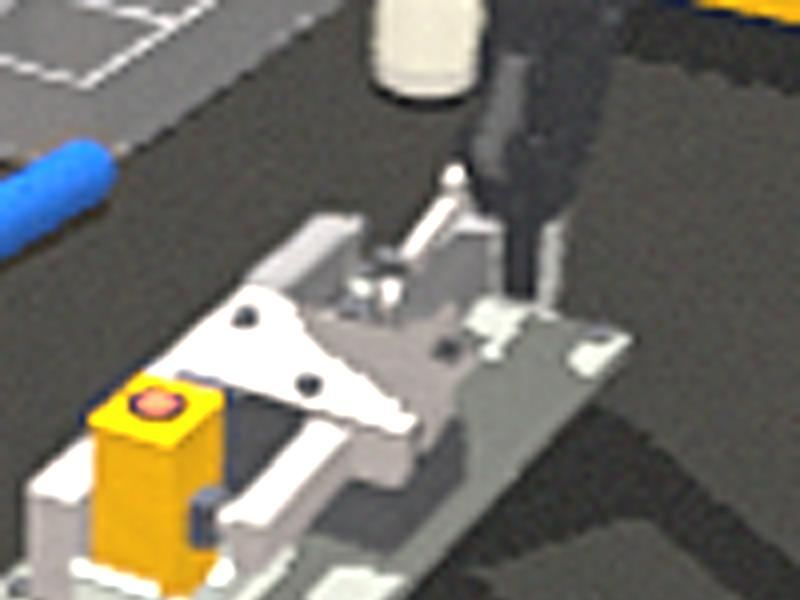

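View pics/z2.png

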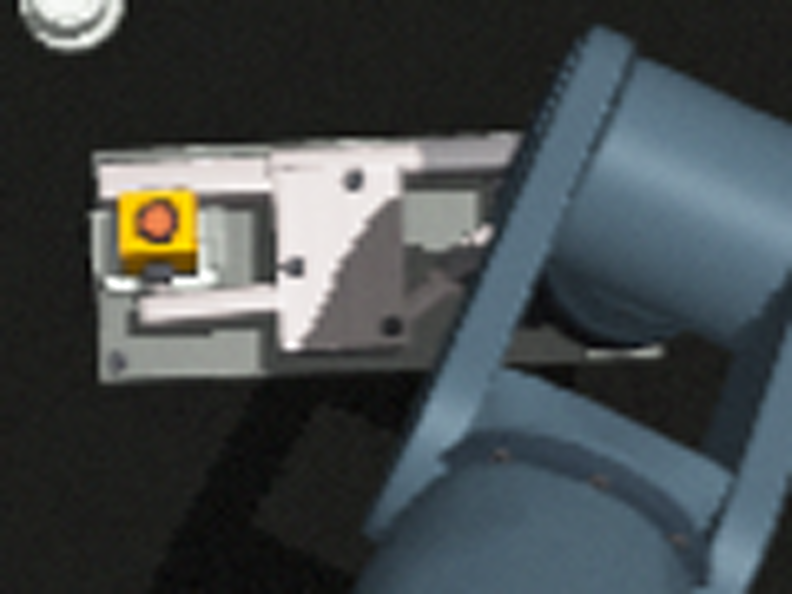

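The finger hides the grip edge, so that test couldn't tell either way. I'll retreat 2 cm and look at the whole grip.

```bash
python3 -m inch '[{"delta_pos":[-0.5,0,0],"rotation":[0,0,0]},{"delta_pos":[-0.5,0,0],"rotation":[0,0,0]},{"delta_pos":[-0.5,0,0],"rotation":[0,0,0]},{"delta_pos":[-0.5,0,0],"rotation":[0,0,0]},{"delta_pos":[0,0,0],"rotation":[0,0,0]}]'
python3 - <<'E'
from h import *
grab('side','side19')
crop('side19',300,140,400,215,8,'z1')
im=cv2.imread('pics/z1.png');cv2.imwrite('pics/z1.png',cv2.convertScaleAbs(im[:600],alpha=1.6,beta=20))
E
```

```text
time_s: 28.6
eef_pos: [0.5468, -0.1508, 0.0362]
eef_rot: [-0.0, 0.997, 0.08, -0.0]
wrist_force: [0.5, 0.0, -0.3]
opening: -0.002
```

View pics/z1.png

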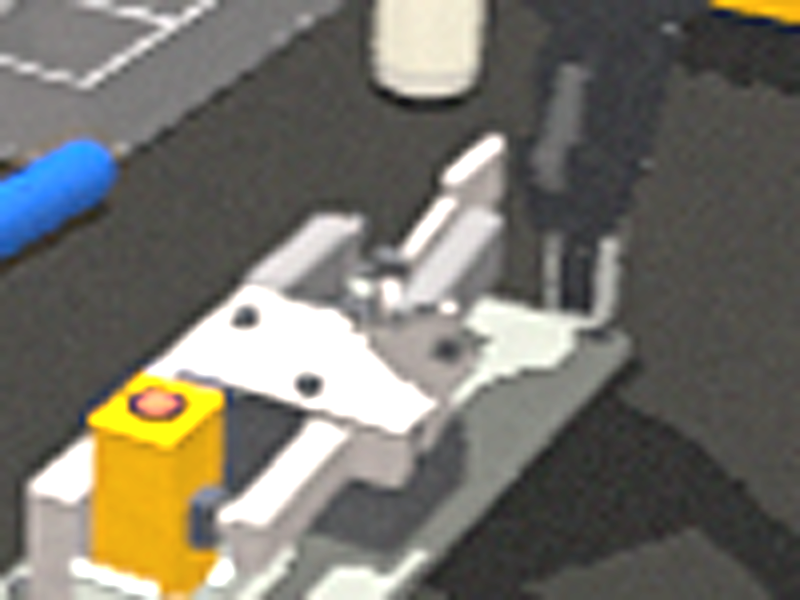

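The pliers are locked: the handle (crop 455,260) stays in, parallel to the fixed handle, with a clear gap to the finger. That was 0.5 s without contact. Now round to the lever paddle.

```bash
python3 -m inch '[{"delta_pos":[-0.5,0,0],"rotation":[0,0,0.065]},{"delta_pos":[0,1,0],"rotation":[0,0,0.065]},{"delta_pos":[0,2.5,-0.2],"rotation":[0,0,0]},{"delta_pos":[0,2.2,-0.2],"rotation":[0,0,0]},{"delta_pos":[0,0,0],"rotation":[0,0,0]},{"delta_pos":[0,0,0],"rotation":[0,0,0]}]'
python3 d.py .585 -.208 .04 .031
python3 - <<'E'
from h import *
grab('top','top20');crop('top20',340,165,420,225,9,'t20'); grab('side','side20');crop('side20',320,130,410,200,8,'z20')
E
```

```text
time_s: 29.25
eef_pos: [0.5451, -0.2086, 0.0402]
eef_rot: [-0.0, 1.0, 0.015, 0.0]
wrist_force: [0.2, 1.4, -1.4]
opening: -0.005
t 29.25 pos [ 0.5451 -0.2086  0.0402] yaw 0.0297 tilt 0.02
shift cm now-axes [3.99 0.06 0.02] after-turn axes [3.99 0.06 0.02] turn [-0.    -0.    -0.001] F [ 0.2  1.4 -1.4] op -0.005
```

View pics/t20.png

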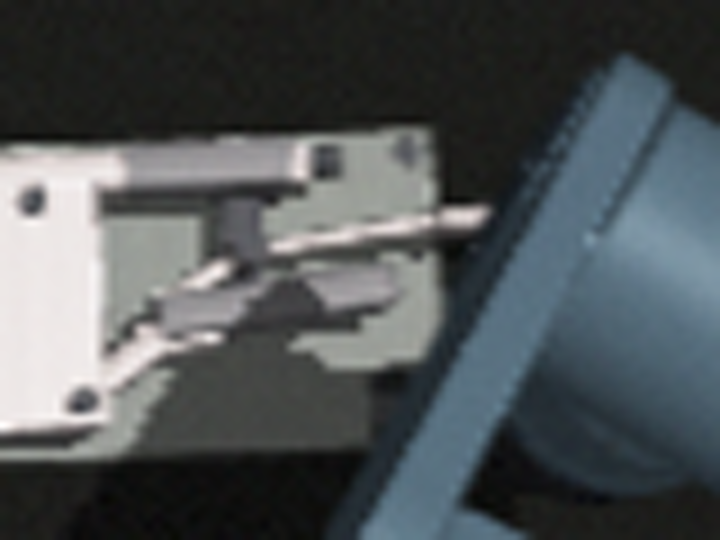

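View pics/z20.png

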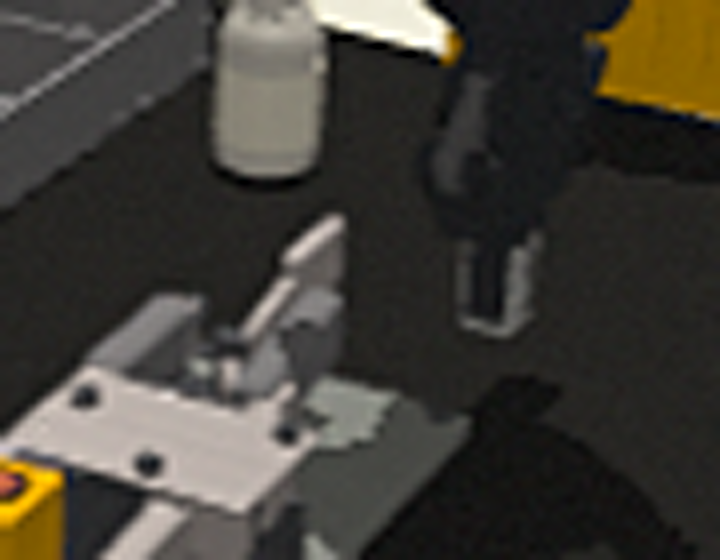

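Both views show the handle locked: tip at (405,280) in the top crop, short of the paddle at (440-490,217). Approaching the paddle from -x.

```bash
python3 -m inch '[{"delta_pos":[1.2,0,0],"rotation":[0,0,0]},{"delta_pos":[1.8,0,0],"rotation":[0,0,0]},{"delta_pos":[1.4,0,0],"rotation":[0,0,0]},{"delta_pos":[0.4,0,0],"rotation":[0,0,0]},{"delta_pos":[0,0,0],"rotation":[0,0,0]},{"delta_pos":[0,0,0],"rotation":[0,0,0]}]'
python3 -m inch '[{"delta_pos":[0.2,0,0],"rotation":[0,0,0]},{"delta_pos":[0.2,0,0],"rotation":[0,0,0]},{"delta_pos":[0,0,0],"rotation":[0,0,0]}]'
python3 -m inch '[{"delta_pos":[0.2,0,0],"rotation":[0,0,0]},{"delta_pos":[0.2,0,0],"rotation":[0,0,0]},{"delta_pos":[0,0,0],"rotation":[0,0,0]}]'
python3 -m inch '[{"delta_pos":[0.2,0,0],"rotation":[0,0,0]},{"delta_pos":[0.2,0,0],"rotation":[0,0,0]},{"delta_pos":[0,0,0],"rotation":[0,0,0]}]'
```

```text
time_s: 29.95
eef_pos: [0.5926, -0.2065, 0.0399]
eef_rot: [-0.0, 1.0, 0.016, -0.0]
wrist_force: [-0.2, -0.5, -0.3]
opening: 0.0
time_s: 30.25
eef_pos: [0.5971, -0.2071, 0.0404]
eef_rot: [0.0, 1.0, 0.015, 0.0]
wrist_force: [-0.3, 0.6, -0.2]
opening: -0.0
time_s: 30.55
eef_pos: [0.6014, -0.2069, 0.0404]
eef_rot: [0.0, 1.0, 0.015, 0.0]
wrist_force: [0.2, 0.1, 0.3]
opening: -0.001
time_s: 30.85
eef_pos: [0.6049, -0.2066, 0.0402]
eef_rot: [-0.0, 1.0, 0.015, -0.0]
wrist_force: [-1.9, 0.7, -0.2]
opening: 0.003
```

```bash
python3 -m inch '[{"delta_pos":[0.182,0.022,0],"rotation":[0,0,-0.02]},{"delta_pos":[0.182,0.022,0],"rotation":[0,0,-0.02]},{"delta_pos":[0,0,0],"rotation":[0,0,0]}]'
python3 -m inch '[{"delta_pos":[0.182,0.022,0],"rotation":[0,0,-0.02]},{"delta_pos":[0.182,0.022,0],"rotation":[0,0,-0.02]},{"delta_pos":[0,0,0],"rotation":[0,0,0]}]'
python3 - <<'E'
from h import *
grab('side','side21');crop('side21',300,130,400,205,8,'z21')
E
```

```text
time_s: 31.15
eef_pos: [0.6087, -0.2067, 0.0401]
eef_rot: [-0.0, 0.999, 0.036, -0.0]
wrist_force: [-2.7, 0.6, 0.8]
opening: 0.005
time_s: 31.45
eef_pos: [0.6123, -0.2069, 0.0401]
eef_rot: [-0.0, 0.998, 0.056, -0.0]
wrist_force: [-3.3, 2.3, 1.0]
opening: 0.002
```

View pics/z21.png

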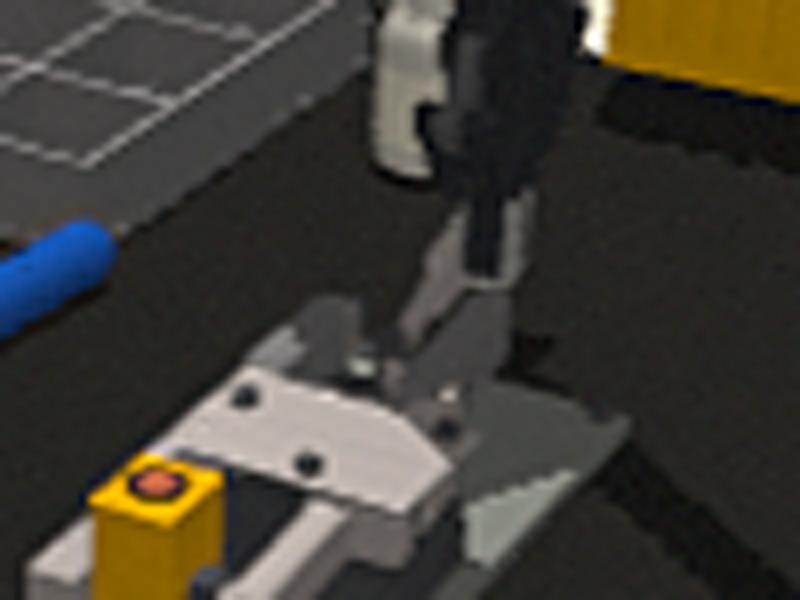

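The lever is moving (about 0.1 rad) at 3-4 N, with the handle still locked. Continuing.

```bash
python3 -m inch '[{"delta_pos":[0.182,0.022,0],"rotation":[0,0,-0.02]},{"delta_pos":[0.182,0.022,0],"rotation":[0,0,-0.02]},{"delta_pos":[0,0,0],"rotation":[0,0,0]}]'
python3 -m inch '[{"delta_pos":[0.182,0.022,0],"rotation":[0,0,-0.02]},{"delta_pos":[0.182,0.022,0],"rotation":[0,0,-0.02]},{"delta_pos":[0,0,0],"rotation":[0,0,0]}]'
python3 - <<'E'
from h import *
grab('side','side22');crop('side22',300,130,400,205,8,'z21')
E
```

```text
time_s: 31.8
eef_pos: [0.6164, -0.2072, 0.0403]
eef_rot: [0.0, 0.997, 0.076, 0.0]
wrist_force: [-1.2, 1.7, 1.0]
opening: -0.001
time_s: 32.1
eef_pos: [0.62, -0.207, 0.0404]
eef_rot: [0.0, 0.995, 0.096, 0.0]
wrist_force: [-2.8, 1.2, -0.2]
opening: -0.001
```

View pics/z21.png

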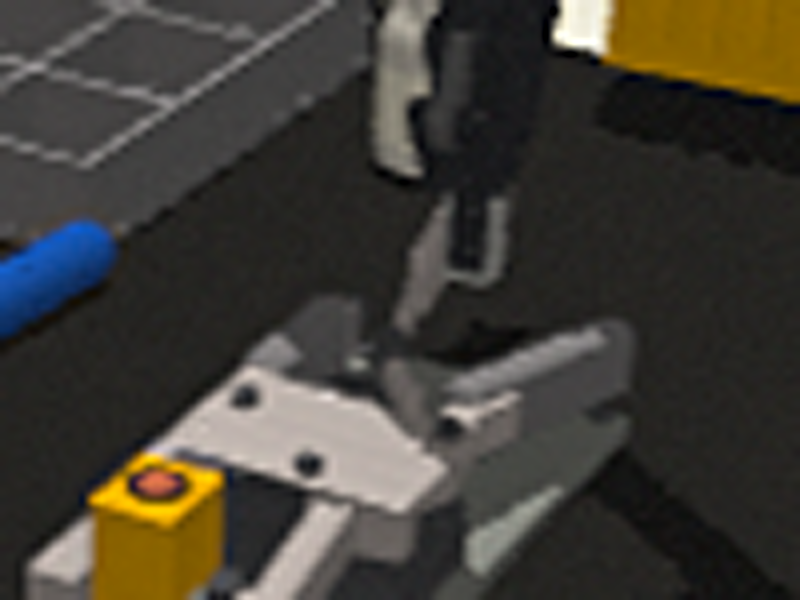

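It's released: the handle is springing out (tip at (615,340)). Backing off from the paddle, then up and clear.

```bash
python3 -m inch '[{"delta_pos":[-0.5,0,0],"rotation":[0,0,0.03]},{"delta_pos":[-0.7,0.2,0],"rotation":[0,0,0.03]},{"delta_pos":[-0.8,0.2,0],"rotation":[0,0,0.03]},{"delta_pos":[-0.8,0.2,0],"rotation":[0,0,0.03]},{"delta_pos":[-0.8,0.2,0],"rotation":[0,0,0.03]},{"delta_pos":[-0.5,0,0],"rotation":[0,0,0]},{"delta_pos":[0,0,0],"rotation":[0,0,0]}]'
python3 -m inch '[{"delta_pos":[0,0,-2],"rotation":[0,0,0]},{"delta_pos":[0,0,-4],"rotation":[0,0,0]},{"delta_pos":[0,0,-4],"rotation":[0,0,0]},{"delta_pos":[0,0,-3],"rotation":[0,0,0]},{"delta_pos":[-3,2,0],"rotation":[0,0,0]},{"delta_pos":[-4,2,0],"rotation":[0,0,0]},{"delta_pos":[-4,2,0],"rotation":[0,0,0]},{"delta_pos":[-3,2,0],"rotation":[0,0,0]},{"delta_pos":[0,0,0],"rotation":[0,0,0]},{"delta_pos":[0,0,0],"rotation":[0,0,0]}]'
python3 - <<'E'
from h import *
grab('side','side23');crop('side23',280,130,400,220,6.6,'z23');grab('top','top23');crop('top23',295,165,415,245,6.5,'t23');crop('side23',295,180,345,232,11,'n23')
E
```

```text
time_s: 32.85
eef_pos: [0.5793, -0.2198, 0.0404]
eef_rot: [-0.0, 1.0, 0.02, -0.0]
wrist_force: [1.2, -0.3, 0.7]
opening: 0.002
time_s: 33.85
eef_pos: [0.4432, -0.3059, 0.1707]
eef_rot: [0.0, 1.0, 0.02, 0.0]
wrist_force: [-0.1, -0.1, 0.2]
opening: 0.006
```

View pics/z23.png

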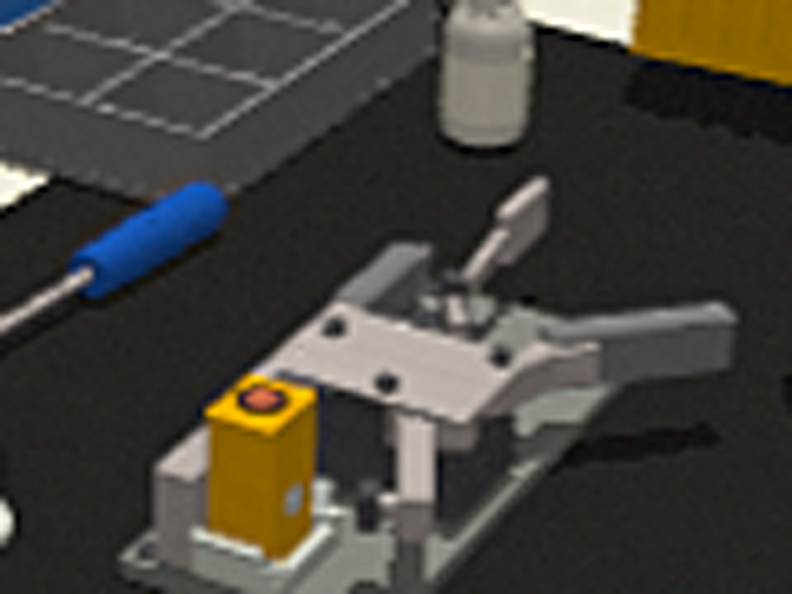

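View pics/t23.png

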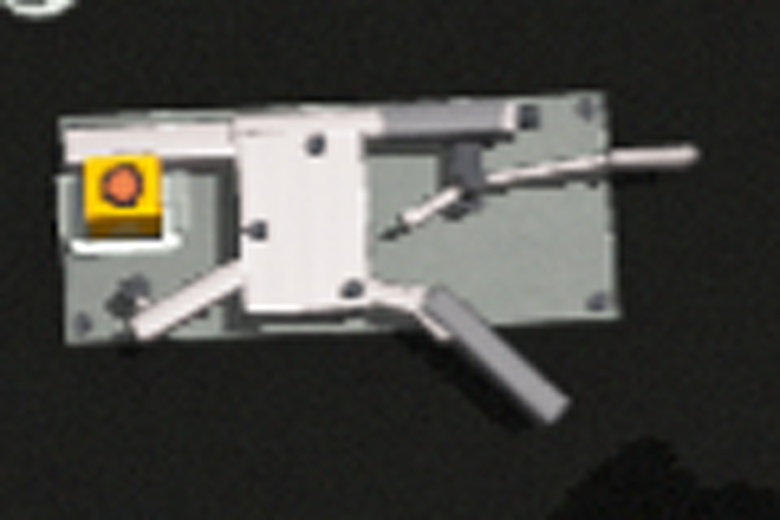

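View pics/n23.png

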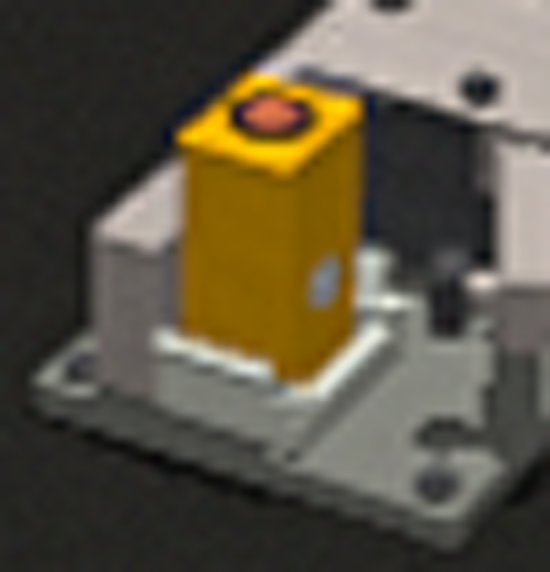

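Pin flush (a flat disc at (323,282) in the last crop). The block is upright in the nest, the handle is back in its original open place, the lever is at rest and the robot is clear. Next, a check that the bystanders haven't moved, then hand in.

Run:
```python
from h import *
from bench import hand_in
a=cv2.imread('pics/top0.png').astype(int);b=cv2.imread('pics/top23.png').astype(int)
d=(np.abs(a-b).max(2)>60)
for n,(u,v) in dict(shell_b=(301,159),shell_a=(281,251),ring=(205,248),strip=(254,150),driver=(362,140),flux=(445,157),carton=(183,200)).items():
    print(n,int(d[v-14:v+14,u-18:u+18].sum()),end='; ')
print(get_obs()['wrist_force'].round(1)); print(hand_in())
```

```text
shell_b 0; shell_a 0; ring 0; strip 0; driver 0; flux 0; carton 0; [ 0.4 -0.4 -0.4]
the job is handed in; nothing more can be done
None
```

The job is done and handed in at about 34 s of the 72 s allowed. No verdict is reported.

**What I did**
- I took the guide block nearest the base and set it in the nest. I found the fixed jaw by touch first, because the two cameras disagreed by about 3 mm in x.
- I pushed the handle along its arc until the pliers went over centre. They stayed locked with the fingers drawn back.
- I swung the release lever until the pliers sprang open, then moved the arm clear.

**Forces**
- On the handle, the wrist read at most about 8.5 N. When the fingers met the handle at its stop it read about 6 N, and I backed off.
- On the lever, the wrist read about 4 N.

**Last checks in the pictures**
- The block stands upright in the nest with the pin flush.
- The handle is in its original open position and the lever is at rest.
- The picture difference at all seven bystanders is zero.

**Uncertain**
- One check of whether the handle had locked, made with the finger still close by, could not be read because the finger hid the grip. Drawing back 2 cm settled it.
- Forces are wrist readings at the end of each step, with about 1 N of noise, so brief peaks in between were not seen.

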